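# Fit the retaining ring of a specimen-mixer carousel

## Task

Secure the tube carousel on the mixer with the large retaining ring from the parts tray: take the ring pliers out of the rack, put both tips into the ring's lug holes, spread the ring only as far as it needs, slide it over the carousel's spigot and gently down until it lies on the hub face, and let it close fully into the groove there. Then stand the pliers back in their slot in the rack, let go, and leave everything else on the bench as it lies.

Things in the scene. Friction and masses are not known exactly. Their poses are not given: they have to be found in the camera images.
- pliers_grip (a point): External ring pliers, 160 mm, dark steel, black grips, standing tips down. Point midway between the grips, 62 mm above the pivot. z up along the pliers, y from grip to grip, x along the pivot. Each grip 12 mm thick (x), 64 mm long; 58 mm over both at this height at rest. Squeezing them spreads the tips equally far; a return spring (12 N at rest) opens them.
- pliers_tip (a point): On the pliers' mid-line at the shoulders of the two tips, 124 mm below pliers_grip, same axes. Below each shoulder a pin 2.6 mm thick, 3.8 mm long with a tapered point, at y = +-7.8 mm at rest. The shoulders (10 x 7 mm) rest on the lugs when the pins are fully in.
- lever_l (a joint): Turn of each plier lever about the pivot (rad), 0 at rest, stop at 0.30. Each pin and each grip moves 62 mm per rad: gap over the grips = 58 mm - 124 mm x value.
- ring_centre (a point): The large external retaining ring, dark spring steel, flat on the white tray's floor (6 mm above the bench); 47 mm inside, 4 mm thick, 26 g. Point at its centre, half-way up. Lugs with the gap between them point to its -x: 11.5 mm square, hole 5.5 mm each, hole centres at x = -27.7, y = +-8.5 mm when closed. The frame is that of the ring's back.
- ring_left (a joint): Turn of each of the ring's two springy arms (rad), 0 when closed or seated in the groove. Each hole moves 45 mm per rad outwards and 10 mm per rad to -x. At 0.20 the ring clears the 50 mm spigot by about 1 mm all round, the spigot's axis then at x = -3.4 mm in the ring's frame. About 8 N per lug at 0.20. Above 0.30 the steel is over-spread and spoilt.
- spindle (a point): Mixer (white, 200 x 190 mm, 43 mm high) with a vertical spindle; z up. Its carousel, a 220 mm disc with a ring of red-capped tubes (to 48 mm above the hub face), has a hub 84 mm wide. This point lies on the axis at the height of the hub's flat face if the carousel is clamped lowest; it may be clamped up to 20 mm higher, which is not measured.
- carousel (a joint): How far the carousel is moved up on its rubber mounts (m), 0 unloaded, negative when pressed down; 5 N per mm. Its spigot rises 34 mm from the hub face: the groove first (46 mm across, 5.6 mm high, starting at the face), then 50 mm across up to 26 mm, then tapering to 42 mm at the top. Keep above -0.003.
- rack_slot (a point): Grey tool rack block, 60 x 120 x 75 mm, short driver bits at its ends. Point at the middle of the slot's mouth in its top; z up, slot 32 mm along y, 17 mm along x, right through. The pliers hang in it tips down, the 40 mm wide joint resting on the top: pliers_grip is then 68 mm above this point, grips along y.
- small_ring: A smaller retaining ring, 27 mm across, a spare in the tray; leave it. Origin under its centre.
- washer: A plain washer, 34 mm across, in the tray; leave it. Origin under its centre.
- driver: Screwdriver, 190 mm, lying on the bench; leave it. Origin under its middle.
- hexkey: Hex key, 100 x 30 mm, lying on the bench; leave it. Origin under its long leg's middle.
- spray: White bottle, 56 mm across, 130 mm high; leave it. Origin under its centre.
- tube_loose: One capped tube, 75 mm long, lying on the bench; leave it. Origin under its middle.
Mind the look-alikes: they are no part of the job. Of the things that look like the part that bears pliers_grip, the largest one is meant.

How it is judged:
On the way, in this order (a step that is already met when the one before it is completed fails the run):
1. the ring is lifted off the tray, spread on the pliers' tips (value of joint ring_left above 0.08 rad and height (world z) of ring_centre above 0.03 m and distance between pliers_tip and ring_centre below 0.04 m), for 0.2 s.
2. the ring has closed round the spigot, level and centred, in its groove (value of joint ring_left below 0.04 rad and horizontal distance between ring_centre and spindle below 0.003 m and z of ring_centre in the frame of spindle between -0.001 and 0.025 m and angle between ring_centre's own z axis and vertical below 0.06 rad), for 0.2 s.
At the end, for the whole second after the job is handed in: The ring lies closed (spread under 0.04 rad), level and within 3 mm of the spindle axis in the carousel's groove; the pliers stand upright in their rack slot, down to the stop (grips' centre 12 mm sideways at most from the slot); both at rest and released (all of step 2 and horizontal distance between pliers_grip and rack_slot below 0.012 m and height (world z) of pliers_grip between 0.136 and 0.15 m and angle between pliers_grip's own z axis and vertical below 0.12 rad); the robot touches nothing.
It fails at once if the ring is over-spread (either arm turned more than 0.30 rad) (value of joint ring_left above 0.3 rad).
It fails at once if the carousel is pressed more than 3 mm down on its mounts (about 15 N) (value of joint carousel below -0.003 m).
It fails at once if another thing on the bench is shifted by more than 30 mm (distance of any of small_ring, washer, driver, hexkey, spray, tube_loose from where it was at the start of the episode above 0.03 m).
It also fails if it takes over 72 s, if anything falls off the work surface, if the arm or the gripper's body presses on something with over 40 N, if the wrist force passes 120 N, or if a joint passes its speed limit or range.

## Robot

A 6-joint arm with a two-finger parallel gripper is mounted at the origin on the work surface. World frame = base frame: x ahead of the robot, y to its left, z up, the work surface at z = 0. Lengths are in m, angles in rad, forces in N, time in s.
With the tool pointing down it reaches from about 0.375 to 0.975 m from the base axis. Payload 3.8 kg.
Tool frame: the origin (TCP) lies on the mounting face of the last link; the fingertips stand 173 mm ahead of it and the grasp point (between the pads) lies 155 mm ahead of it; z points along the fingers, y is the direction in which the jaws open and shut (so a half turn about z gives the same grasp; the last joint's range is limited). The gripper opens to 85 mm and grips with 20 to 120 N. Pads are 22 mm wide; open, the fingers measure 114 mm over their backs; the gripper's body (76 mm by 85 mm) begins 54 mm behind the grasp point. The pads swing forward as they close: fully open they stand 13 mm farther back than shut.
Start: joints at [-1.21, 0.264, 1.604, -0, 1.274, -0.037], TCP at [0.261, -0.622, 0.405] pointing down, gripper open.
Joint ranges: [-2.63, 2.63], [-0.94, 2.18], [0.31, 2.57], [-1.31, 4.45], [0, 2.66], [-2.55, 2.55]. Speed limits (rad/s): [2.57, 2.57, 3.14, 3.14, 3.14, 3.14].

## Interface

Orientations are given as a rotation vector (axis times angle).
In Python, from workcell import bot, imaging, order gives the robot as it stands. The module is installed in compiled form; this text tells all that it offers.
- The arm moves only by the shell command python3 -m creep 'ROWS' [OPENING] [FORCE]. ROWS is JSON, a list of rows, each an object with "slide": the shift along the tool's x, y, z each as a share of 25 mm, from -1 to 1, a list of three; "angular": the turn, a rotation vector about the tool's x, y, z each as a share of 4 degrees, from -1 to 1, a list of three. A call has 1 to 5 rows; each row shifts and turns the commanded pose from where the row before left it, along the tool's axes as they then stand; what a row does not reach is not made up. A row lasts 1/12 s, in which the tool goes at most 41.7 mm and 7.16 degrees, less where a joint would pass 70% of its speed; a pose out of reach is approached as far as the arm can. A call with a number of a shift or a turn outside -1 to 1 is refused whole. A call with a gripper value outside its range is refused whole. OPENING is the closure, from -1 (fully open) to 1 (shut), set as the call begins (- or left out, the last holds). The fingers move at their own pace and stop on an object; FORCE is the grip in N (left out, the last holds). Time passes only in rows, so rows that do not move let the fingers close. It gives the time, the measured TCP pose, the force and the opening at its end, in the units of the state.
- bot.read_state(): the state, without advancing time (a new reading comes with each control period).
- imaging.read_camera(name): name is "scene" or "top" or "wrist"; returns (picture, depth): 400x640x3 uint8, red, green, blue; 400x640 float32, m along the optical axis (not along the pixel's ray), 0 where there is no reading.
- imaging.camera_model(name): a dict with "fovy" (degrees; the focal length in pixels is half the picture's height over the tangent of half this angle, whatever the lens; pixels are square), "cx", "cy" (the principal point, pixels), "k1" (the pictures are not rectified: a ray, as slopes to the right and down, at radius r is drawn at 1 + k1 r^2 times it, then the intrinsics apply), "camera_from_world" (4x4, takes a point from world to camera coordinates); the wrist camera has in their place "tool_from_camera" (4x4, takes a point from camera to tool coordinates, whose origin is the TCP and whose axes are the flange's). Camera axes: x right, y down, z forward; pixel columns grow to the right and rows downward; lengths in m; the calibration is good to about 2 mm. A picture is of the moment at which its call begins: read the wrist's pose just before it. camera_model takes no time and is no camera call.
- order.finish_job(): hands the job in, once; it reports no verdict.
The state is a dict: "time": time; "q": joint angles; "joint_vel": joint speeds; "joint_torque": joint torques, N m; "tool_pos": TCP position; "tcp_rot": TCP orientation; "wrist_force": force on the tool from outside, world axes, zero at the start; "torque": the same for the moment, N m; "width": opening from 0.0 (shut) to 1.0 (fully open).
Only numpy, scipy, OpenCV 4.12 (cv2) and the standard library are available. Lean on these libraries where they do the work, as an engineer would, in place of code of your own. Each camera call takes 0.05 s, during which the arm holds its last target.

## Working session

There is one attempt and no reset: what is moved stays moved. The work goes in short steps, Python scripts to look and compute and a shell command to move; the robot and the scene stay as the last step left them, time stands still between calls to the robot, and variables do not carry over. Pictures are saved under pics/ and viewed, and the job is handed in when it is done.

I'll start with the state, the camera models and pictures from all three cameras.

```bash
ls; mkdir -p pics; cat > h.py <<'E'
import numpy as np, cv2
from scipy.spatial.transform import Rotation as R
from workcell import bot, imaging, order
def T_tool(s=None):
    s=s or bot.read_state(); T=np.eye(4); T[:3,:3]=R.from_rotvec(s['tcp_rot']).as_matrix(); T[:3,3]=s['tool_pos']; return T
def cam(name,T=None):
    m=imaging.camera_model(name); f=200/np.tan(np.radians(m['fovy'])/2)
    W=np.linalg.inv(np.array(m['camera_from_world'])) if name!='wrist' else (T if T is not None else T_tool())@np.array(m['tool_from_camera'])
    return dict(f=f,cx=m['cx'],cy=m['cy'],k1=m['k1'],W=W)
def ray(c,u,v):
    xd=(u-c['cx'])/c['f']; yd=(v-c['cy'])/c['f']; x,y=xd,yd
    for _ in range(20):
        k=1+c['k1']*(x*x+y*y); x,y=xd/k,yd/k
    return np.array([x,y,1.0])
def pt_depth(c,u,v,d): return (c['W']@np.r_[ray(c,u,v)*d,1])[:3]
def pt_z(c,u,v,z):
    o=c['W'][:3,3]; r=c['W'][:3,:3]@ray(c,u,v); return o+r*(z-o[2])/r[2]
def proj(c,p):
    q=np.linalg.inv(c['W'])@np.r_[p,1]; x,y=q[:2]/q[2]; k=1+c['k1']*(x*x+y*y); return np.array([c['cx']+c['f']*x*k,c['cy']+c['f']*y*k])
def tri(l):
    A=np.zeros((3,3));b=np.zeros(3)
    for c,u,v in l:
        o=c['W'][:3,3]; r=c['W'][:3,:3]@ray(c,u,v); r/=np.linalg.norm(r); P=np.eye(3)-np.outer(r,r); A+=P;b+=P@o
    p=np.linalg.solve(A,b)
    res=[]
    for c,u,v in l:
        o=c['W'][:3,3]; r=c['W'][:3,:3]@ray(c,u,v); r/=np.linalg.norm(r); res.append(np.linalg.norm((np.eye(3)-np.outer(r,r))@(p-o)))
    return p,res
def save(name,im,crop=None,k=1):
    if crop: x0,y0,x1,y1=crop; im=im[y0:y1,x0:x1]
    im=cv2.resize(im,None,fx=k,fy=k,interpolation=cv2.INTER_CUBIC); cv2.imwrite('pics/'+name+'.png',im[...,::-1])
def shot(cn,tag):
    T=T_tool(); p,d=imaging.read_camera(cn); np.savez('shot_'+tag+'.npz',p=p,d=d,T=T); return p,d,T
def load(tag,cn):
    z=np.load('shot_'+tag+'.npz'); return z['p'],z['d'],cam(cn,z['T'])
E
python3 - <<'E'
from h import *
np.set_printoptions(precision=4,suppress=True)
print(bot.read_state())
for n in('scene','top','wrist'):
    print(n,imaging.camera_model(n)); p,d,T=shot(n,n+'0'); save(n+'0',p)
E
```

```text
pics
{'time': 0.0, 'q': array([-1.2099,  0.2648,  1.6054,  0.    ,  1.2737, -0.0369]), 'joint_vel': array([ 0.0002, -0.0001,  0.0004, -0.0006,  0.0012, -0.0009]), 'joint_torque': array([  0.0014, -51.5111, -36.7316,   0.0003,   0.0129,   0.    ]), 'tool_pos': array([ 0.2614, -0.622 ,  0.4034]), 'tcp_rot': array([-3.0775, -0.6203,  0.0005]), 'wrist_force': array([ 0.058 , -0.4282, -0.2823]), 'torque': array([0.0449, 0.0241, 0.0128]), 'width': 0.9974539363612936}
scene {'fovy': 45.53650138328911, 'cx': 315.478338690467, 'cy': 192.86803999413902, 'k1': -0.07530959445432846, 'camera_from_world': array([[-0.5577,  0.83  , -0.0086,  0.3039],
       [ 0.5574,  0.3668, -0.7448, -0.2433],
       [-0.615 , -0.4202, -0.6673,  1.4877],
       [ 0.    ,  0.    ,  0.    ,  1.    ]])}
top {'fovy': 46.2078408377907, 'cx': 321.5872183079888, 'cy': 194.60729037651, 'k1': 0.0030534105850251853, 'camera_from_world': array([[-0.025 , -0.9994, -0.0257,  0.0771],
       [-0.9931,  0.0278, -0.1139,  0.5865],
       [ 0.1145,  0.0227, -0.9932,  1.2515],
       [ 0.    ,  0.    ,  0.    ,  1.    ]])}
wrist {'fovy': 60.05997794565518, 'cx': 321.40339836209273, 'cy': 201.6557269806795, 'k1': -0.07708809790457834, 'tool_from_camera': array([[ 0.0006, -0.9596, -0.2815,  0.071 ],
       [ 1.    ,  0.0006,  0.0001, -0.0009],
       [ 0.    , -0.2815,  0.9596,  0.0307],
       [ 0.    ,  0.    ,  0.    ,  1.    ]])}
```

View pics/scene0.png

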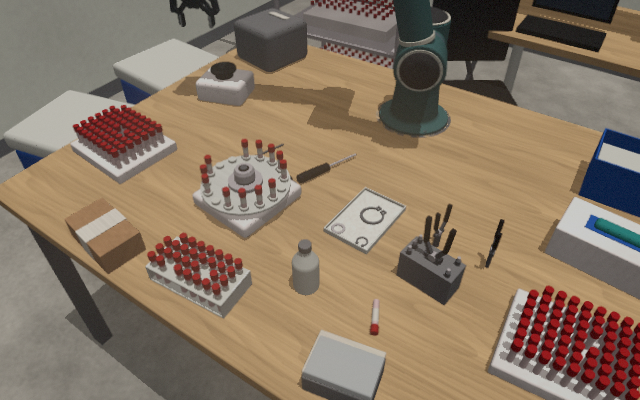

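View pics/top0.png

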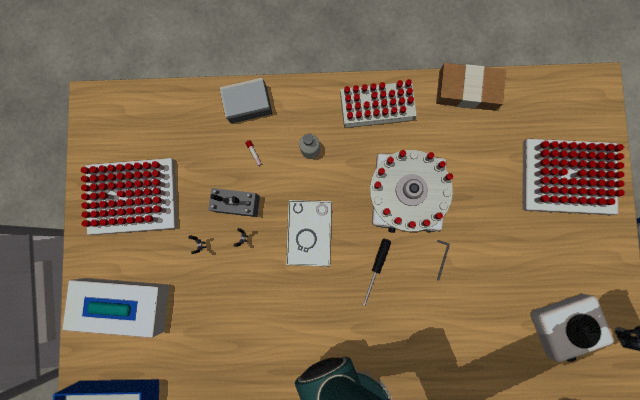

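View pics/wrist0.png

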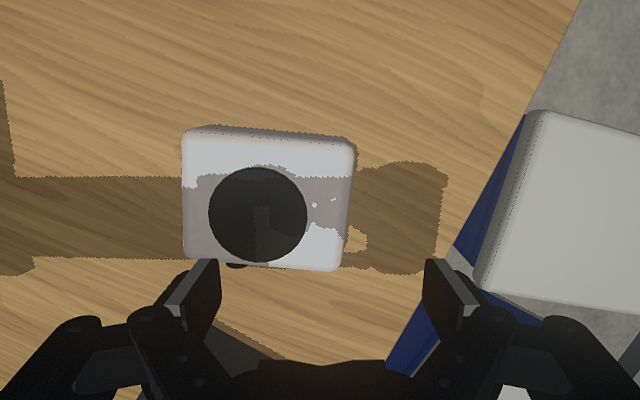

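The scene view shows the carousel mixer at (245,185), the tray with rings at (365,218), the rack at (430,265) and other plier-like things at (447,230) and (497,243). I'll enlarge those areas.

```bash
python3 - <<'E'
from h import *
p,d,c=load('scene0','scene'); save('s0a',p,(380,190,540,310),5); 
p,d,c=load('top0','top'); save('t0a',p,(180,180,340,290),5); save('t0b',p,(350,130,480,240),6)
E
```

```text
(no output)
```

View pics/s0a.png

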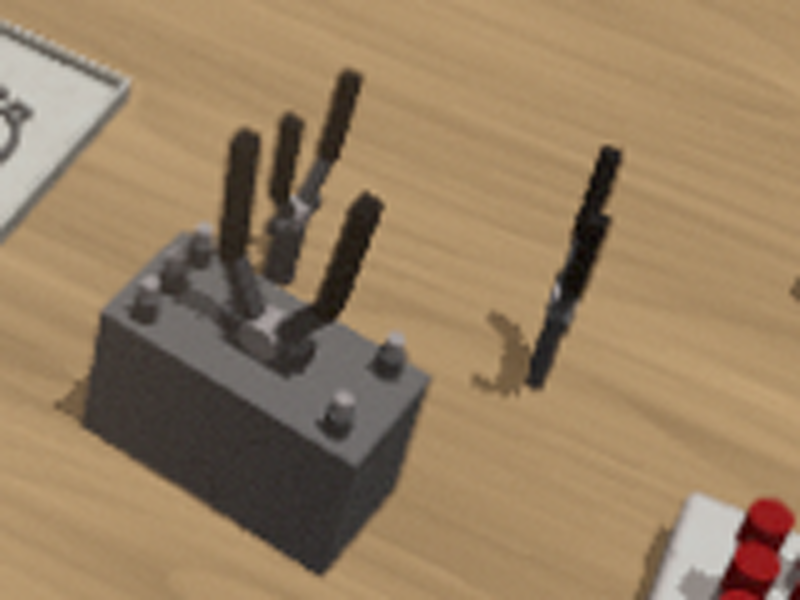

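View pics/t0a.png

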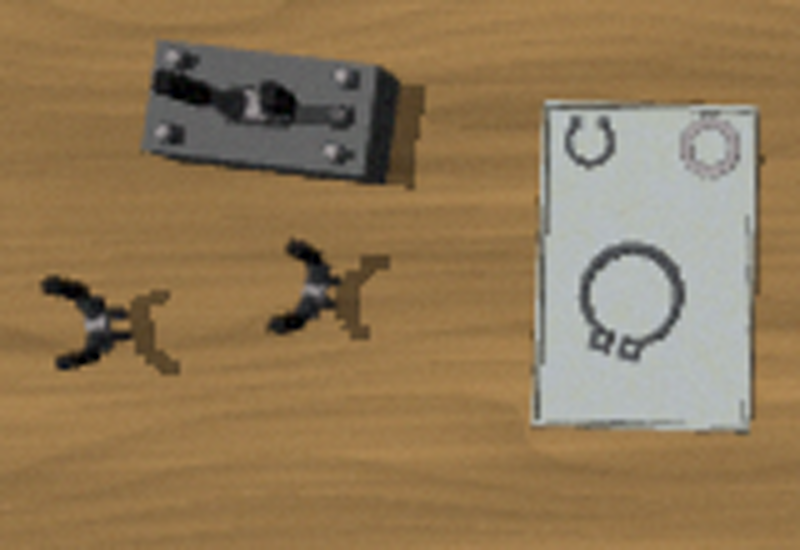

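View pics/t0b.png

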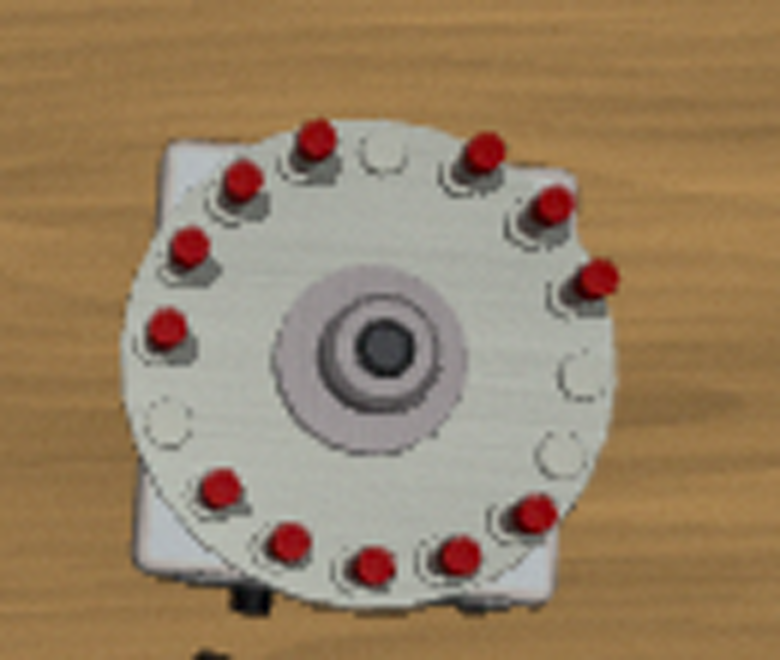

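The pliers in the rack are the large ones. Two smaller plier look-alikes stand on the bench in front of it, at top-view pixels (200,245) and (243,238). Next I'll work out coarse positions from the top and scene views.

```bash
python3 - <<'E'
from h import *
np.set_printoptions(precision=4,suppress=True)
p,d,t=load('top0','top'); p2,d2,s=load('scene0','scene')
P=lambda x,y:(180+x/5,180+y/5)
for n,(x,y),z in [('rackTL',(155,42),.075),('rackTR',(380,66),.075),('rackBR',(368,182),.075),('rackBL',(143,150),.075),('ring',(632,297),.008),('lugL',(601,341),.008),('lugR',(629,350),.008),('small',(590,140),.008),('pl2',(315,292),.05),('pl1',(95,325),.05)]:
    u,v=P(x,y); print(n,pt_z(t,u,v,z), pt_depth(t,u,v,d[int(v),int(u)]))
for n,(x,y) in [('gripA',(175,82)),('gripB',(278,98))]:
    u,v=P(x,y);print(n,pt_depth(t,u,v,d[int(v),int(u)]))
for n,(x,y) in [('spigtop',(385,348)),('hub',(300,400)),('hubR',(455,370)),('disc',(300,250))]:
    u,v=350+x/6,130+y/6; print(n,pt_depth(t,u,v,d[int(v),int(u)]))
Q=lambda x,y:(380+x/5,190+y/5)
for n,(x,y) in [('gA',(243,145)),('gB',(368,205)),('near1',(348,85)),('near2',(605,160)),('piv',(265,330)),('gAmid',(238,200)),('gBmid',(350,260))]:
    u,v=Q(x,y);print(n,pt_depth(s,u,v,d2[int(v),int(u)]))
E
```

```text
rackTL [0.6087 0.3561 0.075 ] [0.6089 0.3567 0.0729]
rackTR [0.5923 0.2354 0.075 ] [ 0.6018  0.2481 -0.0022]
rackBR [0.5306 0.2424 0.075 ] [0.5354 0.2537 0.0081]
rackBL [0.5509 0.3624 0.075 ] [ 0.5576  0.3826 -0.0005]
ring [0.4676 0.1074 0.008 ] [0.4677 0.1076 0.0047]
lugL [0.4438 0.1251 0.008 ] [0.4439 0.1254 0.0036]
lugR [0.4385 0.1096 0.008 ] [0.4385 0.11   0.0017]
small [0.5556 0.129  0.008 ] [0.5559 0.1293 0.0046]
pl2 [0.4738 0.2757 0.05  ] [0.4738 0.2752 0.0527]
pl1 [0.4592 0.3949 0.05  ] [0.4591 0.3934 0.055 ]
gripA [0.5761 0.3224 0.1657]
gripB [0.566  0.2699 0.1722]
spigtop [ 0.5897 -0.1782  0.1128]
hub [ 0.5727 -0.1469  0.0721]
hubR [ 0.584  -0.2154  0.073 ]
disc [ 0.6408 -0.1508  0.0655]
gA [0.5728 0.2798 0.173 ]
gB [0.577  0.3319 0.1737]
near1 [0.4581 0.2866 0.117 ]
near2 [0.4425 0.3937 0.1176]
piv [0.5782 0.3058 0.0875]
gAmid [0.5748 0.283  0.1464]
gBmid [0.5813 0.3317 0.1473]
```

Rack slot is near (0.571, 0.299), with the pliers' y axis about 82° from world x. The ring is near (0.468, 0.107) with its +x at about -21°, and the spindle is near (0.590, -0.178). I'll travel high over to the rack.

```bash
R='' ; python3 -m creep '[{"slide":[0.88,-1,0],"angular":[0,0,0]},{"slide":[0.88,-1,0],"angular":[0,0,0]},{"slide":[0.88,-1,0],"angular":[0,0,0]},{"slide":[0.88,-1,0],"angular":[0,0,0]},{"slide":[0.88,-1,0],"angular":[0,0,0]}]' -1 40
```

```text
time: 0.57
tool_pos: [0.3145, -0.4629, 0.4041]
tcp_rot: [-3.079, -0.62, 0.0]
wrist_force: [0.0, -0.1, -0.0]
width: 1.003
```

```bash
python3 -m creep '[{"slide":[0.88,-1,0],"angular":[0,0,0]},{"slide":[0.88,-1,0],"angular":[0,0,0]},{"slide":[0.88,-1,0],"angular":[0,0,0]},{"slide":[0.88,-1,0],"angular":[0,0,0]},{"slide":[0.88,-1,0],"angular":[0,0,0]}]'
python3 -m creep '[{"slide":[0.88,-1,0],"angular":[0,0,0]},{"slide":[0.88,-1,0],"angular":[0,0,0]},{"slide":[0.88,-1,0],"angular":[0,0,0]},{"slide":[0.88,-1,0],"angular":[0,0,0]},{"slide":[0.88,-1,0],"angular":[0,0,0]}]'
python3 -m creep '[{"slide":[0.88,-1,0],"angular":[0,0,0]},{"slide":[0.88,-1,0],"angular":[0,0,0]},{"slide":[0.88,-1,0],"angular":[0,0,0]},{"slide":[0.88,-1,0],"angular":[0,0,0]},{"slide":[0.88,-1,0],"angular":[0,0,0]}]'
```

```text
time: 0.98
tool_pos: [0.3675, -0.3049, 0.4044]
tcp_rot: [-3.079, -0.62, 0.0]
wrist_force: [0.1, -0.6, -1.0]
width: 0.998
time: 1.4
tool_pos: [0.4204, -0.1471, 0.4046]
tcp_rot: [3.08, 0.62, 0.0]
wrist_force: [1.2, -0.3, 0.1]
width: 0.996
time: 1.82
tool_pos: [0.4734, 0.0108, 0.4046]
tcp_rot: [3.08, 0.621, 0.0]
wrist_force: [-0.0, -0.7, 0.7]
width: 0.999
```

```bash
python3 - <<'E'
from h import *
p,d,T=shot('wrist','w1'); save('w1',p)
E
python3 -m creep '[{"slide":[0.88,-1,0],"angular":[0,0,1]},{"slide":[0.81,-1,0],"angular":[0,0,1]},{"slide":[0.7,-1,0],"angular":[0,0,1]},{"slide":[0.7,-1,0],"angular":[0,0,1]},{"slide":[0.6,-1,0],"angular":[0,0,1]}]'
python3 - <<'E'
from h import *
p,d,T=shot('wrist','w2'); save('w2',p)
print(T)
E
```

```text
time: 2.28
tool_pos: [0.5303, 0.1554, 0.4044]
tcp_rot: [3.141, 0.072, -0.0]
wrist_force: [0.5, -0.5, -0.4]
width: 1.003
[[ 9.98951105e-01  4.57888069e-02 -2.73883699e-04  5.30293794e-01]
 [ 4.57887891e-02 -9.98951141e-01 -7.08103050e-05  1.55394377e-01]
 [-2.76838753e-04  5.81952295e-05 -9.99999960e-01  4.04418286e-01]
 [ 0.00000000e+00  0.00000000e+00  0.00000000e+00  1.00000000e+00]]
```

View pics/w1.png

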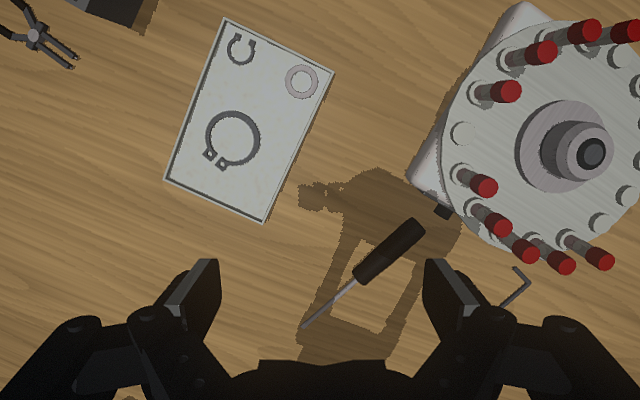

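View pics/w2.png

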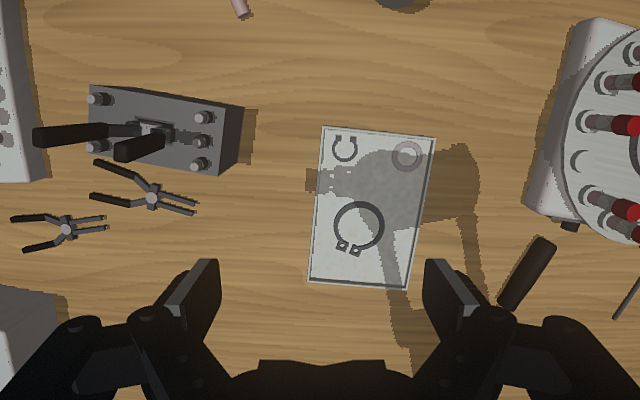

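Both wrist views show the ring in the tray, at (233,138) in w1 and (358,226) in w2. The rack with the large pliers is at (165,130) in w2. Enlarging both.

```bash
python3 - <<'E'
from h import *
p,d,c=load('w1','wrist'); a=p[100:180,190:280]
p2,d2,c=load('w2','wrist'); b=p2[190:270,320:410]
im=np.hstack([cv2.resize(q,None,fx=4.4,fy=4.4,interpolation=cv2.INTER_CUBIC) for q in(a,b)]); save('ringcmp',im)
save('w2r',p2,(20,70,260,260),3.3)
E
```

```text
(no output)
```

View pics/ringcmp.png

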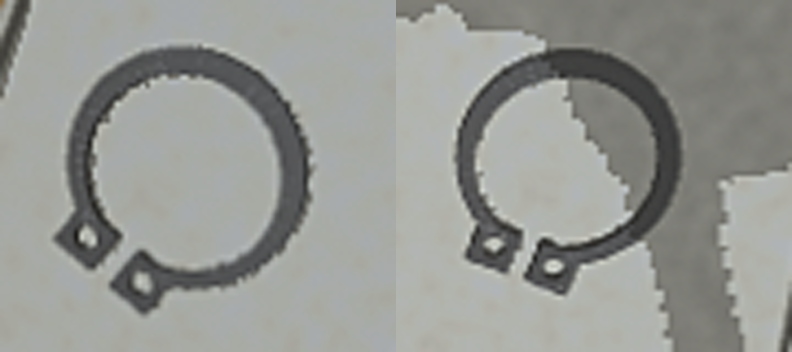

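View pics/w2r.png

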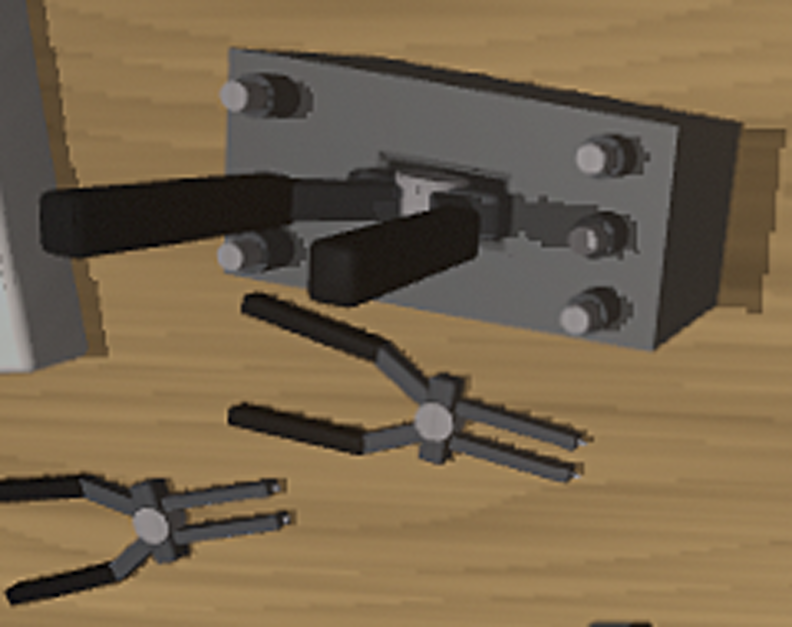

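```bash
python3 - <<'E'
from h import *
np.set_printoptions(precision=4,suppress=True)
p1,d1,c1=load('w1','wrist'); p2,d2,c2=load('w2','wrist'); pt,dt,t=load('top0','top')
u=lambda x,y,ox,oy,k=4.4:((x+.5)/k-.5+ox,(y+.5)/k-.5+oy)
A1,B1=u(87,238,190,100),u(141,282,190,100); A2,B2=u(98,243,320,190),u(156,265,320,190)
for n,a,b in (('A',A1,A2),('B',B1,B2)):
    print(n,tri([(c1,*a),(c2,*b)]),pt_z(c1,*a,.009),pt_z(c2,*b,.009))
C1=u(190,168,190,100); C2=u(568-396,158,320,190)
print('C',tri([(c1,*C1),(c2,*C2)]))
A=(pt_z(c1,*A1,.009)+pt_z(c2,*A2,.009))/2;B=(pt_z(c1,*B1,.009)+pt_z(c2,*B2,.009))/2
print('gap',np.linalg.norm(A-B),'mid',(A+B)/2); y=(A-B); print('y dir deg',np.degrees(np.arctan2(y[1],y[0])))
# grips via depth w2
v=lambda x,y:u(x,y,20,70,3.3)
for n,(x,y) in dict(gA=(60,222),gB=(335,270),bitTL=(232,95),rTL=(232,50),rTR=(678,127),rBR=(655,348),piv=(430,185),slotBR=(505,200)).items():
    a,b=v(x,y); print(n,pt_depth(c2,a,b,d2[round(b),round(a)]))
E
```

```text
A (array([0.4421, 0.1284, 0.0063]), [np.float64(0.00035774496208652444), np.float64(0.00035774496208654363)]) [0.4425 0.128  0.009 ] [0.4436 0.1285 0.009 ]
B (array([0.4367, 0.1127, 0.0064]), [np.float64(0.0001721948110645391), np.float64(0.00017219481106453313)]) [0.4373 0.1123 0.009 ] [0.4381 0.113  0.009 ]
C (array([0.4673, 0.1107, 0.0067]), [np.float64(0.00026934867953162334), np.float64(0.0002693486795316941)])
gap 0.01650007673019528 mid [0.4403 0.1204 0.009 ]
y dir deg 71.04716147264249
gA [0.5754 0.3282 0.1761]
gB [0.5681 0.2756 0.176 ]
bitTL [0.597  0.3453 0.0956]
rTL [0.6081 0.3579 0.0749]
rTR [0.5915 0.24   0.0752]
rBR [0.5331 0.2482 0.0734]
piv [0.5759 0.2997 0.0887]
slotBR [0.572  0.2839 0.0808]
```

The measurements agree with the sizes given. The hole spacing is 16.5 mm against 17 nominal, the height is close to the tray floor, and ring x is at about -19°. The pliers are at (0.571, 0.302) and turned -8°. Moving above the pliers.

```bash
python3 -m creep '[{"slide":[0.32,-1,0],"angular":[0,0,0]},{"slide":[0.32,-1,0],"angular":[0,0,0]},{"slide":[0.32,-1,0],"angular":[0,0,0]},{"slide":[0.32,-1,0],"angular":[0,0,0]},{"slide":[0.32,-1,0],"angular":[0,0,0]}]'
python3 -m creep '[{"slide":[0.32,-0.8,0],"angular":[0,0,0]},{"slide":[0,0,0],"angular":[0,0,0.9]},{"slide":[0,0,0],"angular":[0,0,0.9]},{"slide":[0,0,0],"angular":[0,0,0.85]}]'
python3 - <<'E'
from h import *
p,d,T=shot('wrist','w3'); save('w3',p)
print(T)
E
```

```text
time: 2.75
tool_pos: [0.5641, 0.2815, 0.4043]
tcp_rot: [3.14, 0.077, -0.001]
wrist_force: [0.6, -0.2, 0.5]
width: 1.0
time: 3.08
tool_pos: [0.571, 0.3013, 0.4039]
tcp_rot: [3.133, -0.217, -0.002]
wrist_force: [0.1, -0.4, -0.5]
width: 0.998
[[ 9.90491577e-01 -1.37568471e-01 -1.16246756e-03  5.71001590e-01]
 [-1.37569313e-01 -9.90491910e-01 -6.78237316e-04  3.01296218e-01]
 [-1.05811064e-03  8.31708211e-04 -9.99999094e-01  4.03930359e-01]
 [ 0.00000000e+00  0.00000000e+00  0.00000000e+00  1.00000000e+00]]
```

View pics/w3.png

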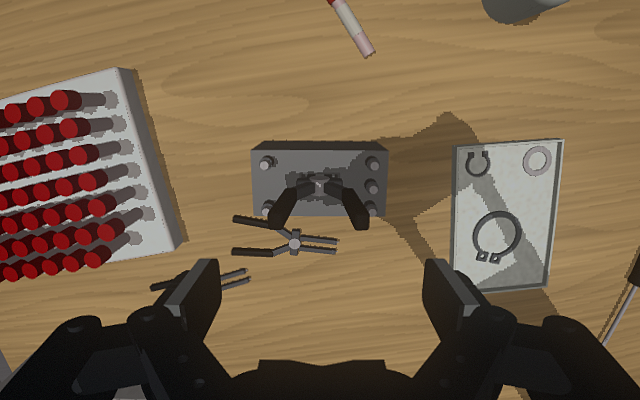

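The grips show at (285,205) and (353,205), roughly centred between the jaws. Enlarging to measure them in the tool frame.

```bash
python3 - <<'E'
from h import *
np.set_printoptions(precision=4,suppress=True)
p,d,c=load('w3','wrist'); save('w3c',p,(245,140,395,240),5)
vs,us=np.mgrid[140:245,240:400]
P=np.array([pt_depth(c,u,v,d[v,u]) for u,v in zip(us.ravel(),vs.ravel())])
T=np.load('shot_w3.npz')['T']; Q=(np.linalg.inv(T)@np.c_[P,np.ones(len(P))].T).T
m=(P[:,2]>.165)&(P[:,2]<.19)
for s in(-1,1):
    k=m&(s*Q[:,1]>0); print(s,k.sum(),Q[k].min(0)[:3],Q[k].max(0)[:3],np.median(Q[k],0)[:3],P[k][:,2].max())
m=(P[:,2]>.12)&(P[:,2]<.19)
for s in(-1,1):
    k=m&(s*Q[:,1]>0); print(s,k.sum(),Q[k].min(0)[:3],Q[k].max(0)[:3])
E
```

```text
-1 368 [-0.0055 -0.0338  0.2272] [ 0.0066 -0.0235  0.2389] [ 0.0016 -0.0281  0.2295] 0.17675676742590535
1 358 [-0.0055  0.0187  0.2275] [0.006  0.0289 0.2384] [0.0013 0.0232 0.2294] 0.17647457739956773
-1 741 [-0.0057 -0.0338  0.2272] [ 0.0066 -0.0203  0.2835]
1 716 [-0.0055  0.0152  0.2275] [0.0061 0.0289 0.2836]
```

View pics/w3c.png

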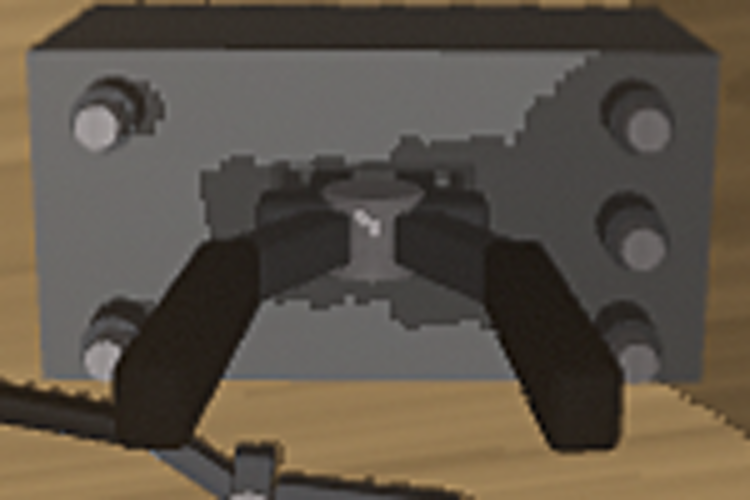

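The pliers' centre is 2.5 mm to tool -y, and the grip tops are at z = 0.1765. That fits pliers_grip at about 0.144. Going down around the grips.

```bash
python3 -m creep '[{"slide":[0,-0.1,0.5],"angular":[0,0,0]},{"slide":[0,0,1],"angular":[0,0,0]},{"slide":[0,0,1],"angular":[0,0,0]},{"slide":[0,0,1],"angular":[0,0,0]},{"slide":[0,0,0.8],"angular":[0,0,0]}]'
python3 -m creep '[{"slide":[0,0,0.05],"angular":[0,0,0]}]'
python3 - <<'E'
from h import *
p,d,T=shot('wrist','w4'); save('w4',p); print(bot.read_state()['width'],T[:3,3])
E
```

```text
time: 3.55
tool_pos: [0.5705, 0.3029, 0.294]
tcp_rot: [3.133, -0.211, -0.004]
wrist_force: [-0.4, 0.6, 0.1]
width: 1.001
time: 3.63
tool_pos: [0.569, 0.3021, 0.2893]
tcp_rot: [3.129, -0.211, -0.014]
wrist_force: [-0.5, -0.3, -1.3]
width: 0.997
0.9976501476794005 [0.5689995  0.30214721 0.28930112]
```

View pics/w4.png

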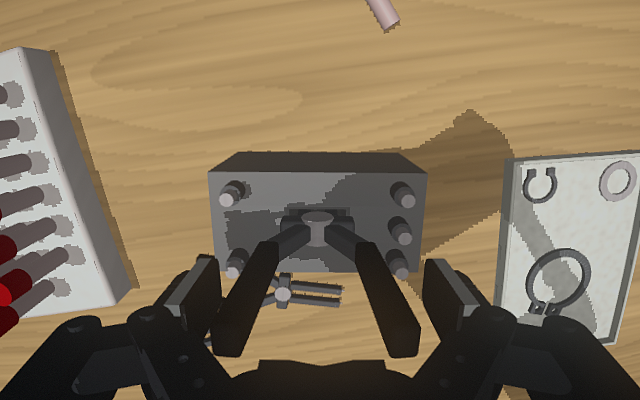

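The fingers straddle the grips. Closing gently to about 56.5 mm.

```bash
python3 -m creep '[{"slide":[0,0,0],"angular":[0,0,0]},{"slide":[0,0,0],"angular":[0,0,0]},{"slide":[0,0,0],"angular":[0,0,0]},{"slide":[0,0,0],"angular":[0,0,0]},{"slide":[0,0,0],"angular":[0,0,0]}]' -0.33 40
python3 - <<'E'
from h import *
p,d,T=shot('wrist','w5'); save('w5',p); print(bot.read_state()['width'],T)
E
```

```text
time: 4.1
tool_pos: [0.5724, 0.3038, 0.2989]
tcp_rot: [-3.132, 0.213, -0.007]
wrist_force: [-0.0, -2.3, 7.3]
width: 0.667
0.6643647772095806 [[ 0.99075702 -0.13557953  0.00432656  0.57236704]
 [-0.13558764 -0.990764    0.00164045  0.3038408 ]
 [ 0.00406419 -0.00221191 -0.99998929  0.29891639]
 [ 0.          0.          0.          1.        ]]
```

View pics/w5.png

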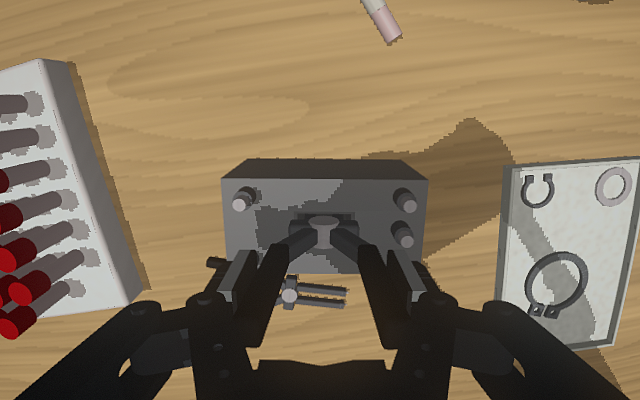

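```bash
python3 -m creep '[{"slide":[0,0,0],"angular":[0,0,0]},{"slide":[0,0,0],"angular":[0,0,0]}]' 
python3 -c "
from h import *
s=bot.read_state();print(s)"
```

```text
time: 4.32
tool_pos: [0.5724, 0.3038, 0.2989]
tcp_rot: [-3.132, 0.213, -0.007]
wrist_force: [-0.5, -1.6, 6.5]
width: 0.666
{'time': 4.3167, 'q': array([ 4.49696726e-01,  2.93845712e-01,  1.76882738e+00, -4.64866720e-04,
        1.07426071e+00,  2.15678795e+00]), 'joint_vel': array([ 0.00039867,  0.000188  , -0.00064295,  0.00025118,  0.00134809,
        0.00075912]), 'joint_torque': array([ 8.12509451e-01, -4.62777042e+01, -3.13488793e+01,  3.54530951e-01,
       -3.40689216e-01,  3.64072941e-03]), 'tool_pos': array([0.57235   , 0.30383229, 0.29891658]), 'tcp_rot': array([-3.13237101,  0.2134472 , -0.00667268]), 'wrist_force': array([-0.51344882, -1.57520492,  6.49352384]), 'torque': array([-0.19220617,  0.05419789,  0.06594048]), 'width': 0.6659849401563651}
```

The pliers are held with a light downward push on the rack. Lifting slowly at first.

```bash
python3 -m creep '[{"slide":[0,0,-0.3],"angular":[0,0,0]},{"slide":[0,0,-0.4],"angular":[0,0,0]},{"slide":[0,0,-0.6],"angular":[0,0,0]},{"slide":[0,0,-0.6],"angular":[0,0,0]},{"slide":[0,0,0],"angular":[0,0,0]}]'
python3 - <<'E'
from h import *
p,d,T=shot('wrist','w6'); save('w6',p); print(bot.read_state()['width'],T)
p,d,T=shot('scene','s6'); save('s6',p,(370,130,560,310),4)
E
```

```text
time: 4.73
tool_pos: [0.5724, 0.3043, 0.3479]
tcp_rot: [-3.131, 0.213, -0.009]
wrist_force: [0.9, -0.3, -0.7]
width: 0.666
0.6662500200670188 [[ 0.99073287 -0.1356961   0.00591093  0.57243181]
 [-0.13571603 -0.99074289  0.00311072  0.30427796]
 [ 0.0054341  -0.00388411 -0.99997769  0.34794315]
 [ 0.          0.          0.          1.        ]]
```

View pics/w6.png

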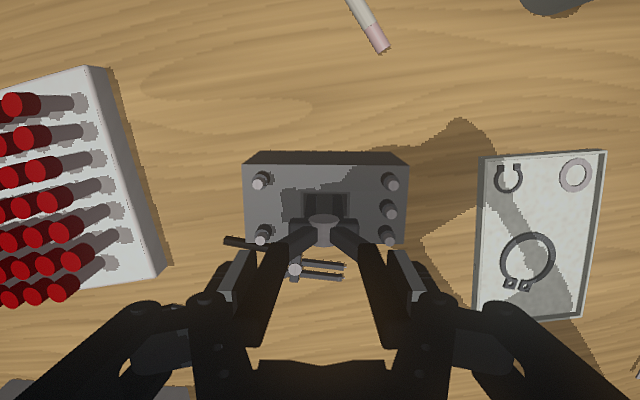

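View pics/s6.png

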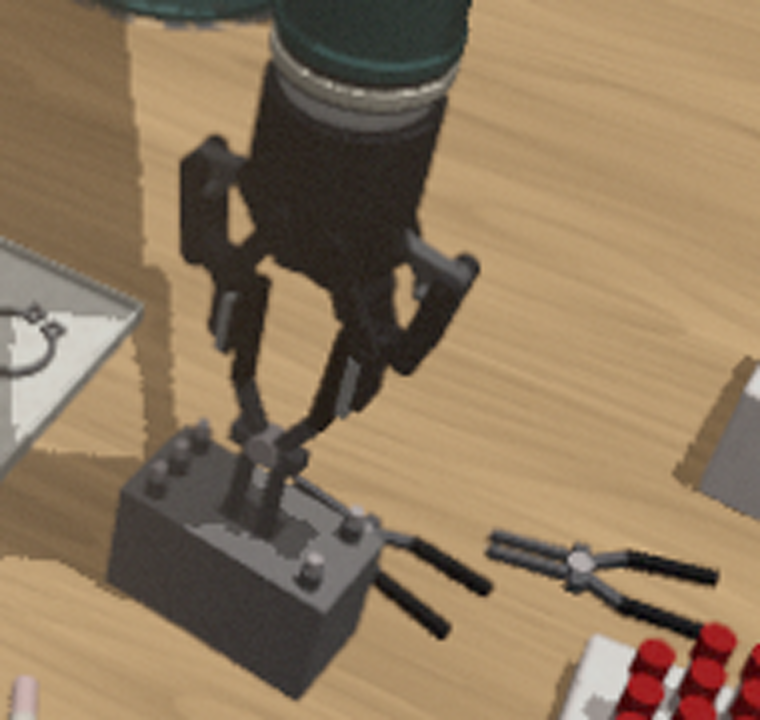

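The pliers came out cleanly. The two look-alike pliers now lie flat on the bench, having fallen over by themselves. Lifting higher and carrying over to the ring.

```bash
python3 -m creep '[{"slide":[0,0,-0.8],"angular":[0,0,0]},{"slide":[0,0,-0.9],"angular":[0,0,0]},{"slide":[-0.2,0.4,-0.8],"angular":[0,0,0]},{"slide":[-0.4,0.8,0],"angular":[0,0,0]},{"slide":[-0.53,1,0],"angular":[0,0,0]}]'
python3 -m creep '[{"slide":[-0.53,1,0],"angular":[0,0,0]},{"slide":[-0.53,1,0],"angular":[0,0,0]},{"slide":[-0.53,1,0],"angular":[0,0,0]},{"slide":[-0.53,1,0],"angular":[0,0,0]},{"slide":[-0.53,1,0],"angular":[0,0,0]}]'
python3 -m creep '[{"slide":[-0.3,0.5,0],"angular":[0,0,0.5]},{"slide":[0,0,0],"angular":[0,0,0.8]},{"slide":[0,0,0],"angular":[0,0,0.8]},{"slide":[0,0,0],"angular":[0,0,0.75]},{"slide":[0,0,0],"angular":[0,0,0]}]'
python3 - <<'E'
from h import *
p,d,T=shot('wrist','w7'); save('w7',p); print(bot.read_state()['width'],T)
E
```

```text
time: 5.25
tool_pos: [0.5363, 0.2534, 0.4067]
tcp_rot: [-3.133, 0.212, -0.004]
wrist_force: [-0.2, -0.3, -1.7]
width: 0.669
time: 5.67
tool_pos: [0.4518, 0.1371, 0.4044]
tcp_rot: [3.134, -0.213, -0.004]
wrist_force: [-0.2, 0.2, -2.0]
width: 0.67
time: 6.08
tool_pos: [0.4439, 0.1267, 0.4052]
tcp_rot: [3.097, -0.528, -0.002]
wrist_force: [-0.3, -0.5, -0.6]
width: 0.666
0.6661152177481946 [[ 9.43461399e-01 -3.31480872e-01 -1.01040562e-03  4.43927908e-01]
 [-3.31480943e-01 -9.43461909e-01  1.01155267e-04  1.26692150e-01]
 [-9.86810253e-04  2.39494119e-04 -9.99999484e-01  4.05165959e-01]
 [ 0.00000000e+00  0.00000000e+00  0.00000000e+00  1.00000000e+00]]
```

View pics/w7.png

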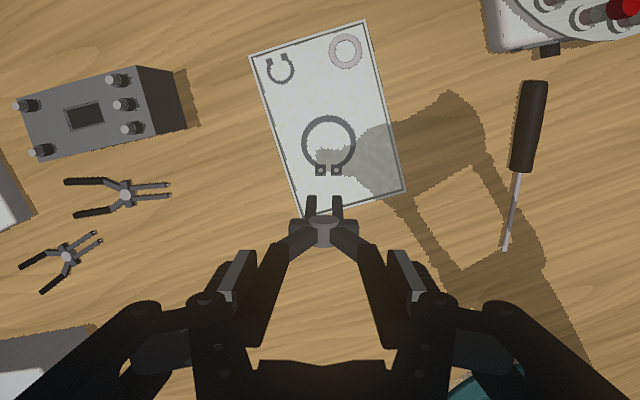

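The plier tips are at about (312,200) and (338,200), and the ring holes at (321,171) and (337,171). Enlarging for a relative measurement.

```bash
python3 - <<'E'
from h import *
np.set_printoptions(precision=4,suppress=True)
p,d,c=load('w7','wrist'); save('w7c',p,(280,105,380,235),4.6*1)
E
```

```text
(no output)
```

View pics/w7c.png

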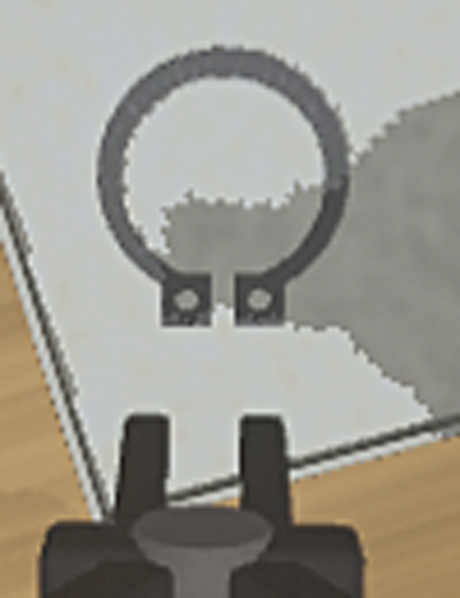

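```bash
python3 - <<'E'
from h import *
np.set_printoptions(precision=4,suppress=True)
p,d,c=load('w7','wrist'); T=np.load('shot_w7.npz')['T']; Ti=np.linalg.inv(T)
for v in range(192,216,2):
    print(v,[ '%.4f'%d[v,u] for u in range(304,346,3)])
tool=lambda P:(Ti@np.r_[P,1])[:3]
u=lambda x,y:((x+.5)/4.6-.5+280,(y+.5)/4.6-.5+105)
for x,y in [(125,420),(168,420),(245,420),(285,420),(146,418),(265,418)]:
    a,b=u(x,y); print((x,y),a,b,tool(pt_depth(c,a,b,d[round(b)+1,round((u(146,0) if x<200 else u(265,0))[0])])))
for x,y in [(186,299),(260,299)]:
    a,b=u(x,y); P=pt_z(c,a,b,.009); print('hole',P,tool(P))
E
```

```text
192 ['0.3812', '0.3795', '0.3795', '0.3804', '0.3806', '0.3795', '0.3795', '0.3817', '0.3828', '0.3792', '0.3810', '0.3816', '0.3788', '0.3828']
194 ['0.3804', '0.3802', '0.3796', '0.3804', '0.3815', '0.3815', '0.3805', '0.3812', '0.3804', '0.3823', '0.3814', '0.3821', '0.3804', '0.3806']
196 ['0.3816', '0.2540', '0.2532', '0.2527', '0.2547', '0.3809', '0.3824', '0.3817', '0.3810', '0.3824', '0.2529', '0.2533', '0.2534', '0.3836']
198 ['0.3816', '0.2481', '0.2476', '0.2469', '0.2534', '0.3818', '0.3824', '0.3837', '0.3835', '0.3827', '0.2479', '0.2468', '0.2486', '0.3821']
200 ['0.3833', '0.2432', '0.2434', '0.2423', '0.2536', '0.3831', '0.3836', '0.3834', '0.3816', '0.3823', '0.2414', '0.2421', '0.2426', '0.3837']
202 ['0.3838', '0.2382', '0.2368', '0.2376', '0.2541', '0.3833', '0.3831', '0.3838', '0.3828', '0.3842', '0.2386', '0.2382', '0.2373', '0.3833']
204 ['0.3854', '0.2339', '0.2330', '0.2323', '0.2548', '0.3854', '0.3855', '0.3842', '0.3846', '0.3844', '0.2331', '0.2337', '0.2340', '0.3832']
206 ['0.3860', '0.2275', '0.2271', '0.2287', '0.2556', '0.3856', '0.3850', '0.3863', 
[... 479 characters left out ...]
163', '0.3928']
214 ['0.3884', '0.2127', '0.2119', '0.2120', '0.3807', '0.3789', '0.3790', '0.3809', '0.3944', '0.3946', '0.2127', '0.2128', '0.2130', '0.3932']
(125, 420) 306.7826086956522 195.91304347826087 [ 0.0039 -0.0109  0.2722]
(168, 420) 316.1304347826087 195.91304347826087 [ 0.0039 -0.0041  0.2722]
(245, 420) 332.8695652173913 195.91304347826087 [0.004 0.008 0.272]
(285, 420) 341.5652173913044 195.91304347826087 [0.004  0.0143 0.272 ]
(146, 418) 311.3478260869565 195.47826086956522 [ 0.0037 -0.0076  0.2744]
(265, 418) 337.2173913043478 195.47826086956522 [0.0035 0.0113 0.275 ]
hole [0.4432 0.1286 0.009 ] [-0.0009 -0.0016  0.3962]
hole [0.4375 0.1123 0.009 ] [-0.0009  0.0156  0.3962]
```

```bash
python3 - <<'E'
from h import *
np.set_printoptions(precision=2,suppress=True,linewidth=200)
p,d,c=load('w7','wrist'); T=np.load('shot_w7.npz')['T']; Ti=np.linalg.inv(T)
print('cols',list(range(304,346)))
for v in range(194,212,2):
    Q=[(Ti@np.r_[pt_depth(c,u,v,d[v,u]),1])[:3]*1000 for u in range(304,346)]
    print(v,' '.join('%4.0f'%q[2] if q[2]<300 else '  . ' for q in Q))
for v in(197,200,204):
    Q=np.array([(Ti@np.r_[pt_depth(c,u,v,d[v,u]),1])[:3]*1000 for u in range(304,346)])
    print(v,Q[Q[:,2]<300][:, :])
E
```

```text
cols [304, 305, 306, 307, 308, 309, 310, 311, 312, 313, 314, 315, 316, 317, 318, 319, 320, 321, 322, 323, 324, 325, 326, 327, 328, 329, 330, 331, 332, 333, 334, 335, 336, 337, 338, 339, 340, 341, 342, 343, 344, 345]
194   .    .    .    .    .    .    .    .    .    .    .    .    .    .    .    .    .    .    .    .    .    .    .    .    .    .    .    .    .    .    .    .    .    .    .    .    .    .    .    .    .    . 
196   .    .    .   276  273  275  275  274  274  274  273  274  276   .    .    .    .    .    .    .    .    .    .    .    .    .    .    .   277  276  275  274  274  275  275  274  275  277   .    .    .    . 
198   .    .    .   270  269  269  269  269  268  268  268  270  275   .    .    .    .    .    .    .    .    .    .    .    .    .    .    .   275  269  269  269  267  268  270  269  270  271   .    .    .    . 
200   .    .    .   264  264  263  265  264  263  264  264  265  274   .    .    .    .    .    .    .    .    .    .    .    .    .    .    .   273  265  263  264  264  263  265  263  264  265   .    .    .    . 
202   .    .   262  259  258
[... 1844 characters left out ...]
[  3.21   9.25 264.06]
 [  3.09   9.97 264.5 ]
 [  3.43  10.62 263.29]
 [  3.06  11.38 264.6 ]
 [  3.4   12.02 263.39]
 [  3.28  12.75 263.81]
 [  2.93  13.52 265.03]]
204 [[  3.17 -10.71 254.42]
 [  3.07 -10.05 254.74]
 [  3.14  -9.36 254.52]
 [  3.26  -8.67 254.11]
 [  3.35  -7.99 253.81]
 [  3.32  -7.32 253.93]
 [  3.25  -6.65 254.17]
 [  3.55  -5.95 253.16]
 [  3.27  -5.3  254.08]
 [  2.86  -4.65 255.47]
 [ -2.93  -4.26 274.75]
 [ -2.75   7.5  274.14]
 [  3.01   7.55 254.98]
 [  3.33   8.18 253.89]
 [  3.36   8.85 253.81]
 [  3.5    9.5  253.34]
 [  3.16  10.23 254.46]
 [  3.35  10.87 253.85]
 [  3.17  11.58 254.43]
 [  3.08  12.27 254.73]
 [  3.07  12.95 254.76]
 [ 70.37  -0.57  30.67]]
```

The ring is well aligned with the tool. The tip mid-line is at tool y = 1.6 mm and the hole mid-point at y = 7.0 mm, with x about equal. I'll shift by 5.4 mm, open a touch so the pins match the holes, go down to about 24 mm above the ring, and measure again.

```bash
python3 -m creep '[{"slide":[0,0.11,0.4],"angular":[0,0,0]},{"slide":[0,0.11,0.8],"angular":[0,0,0]},{"slide":[0,0,1],"angular":[0,0,0]},{"slide":[0,0,0.8],"angular":[0,0,0]},{"slide":[0,0,0.5],"angular":[0,0,0]}]' -0.35
python3 -m creep '[{"slide":[0,0,0],"angular":[0,0,0]},{"slide":[0,0,0],"angular":[0,0,0]},{"slide":[0,0,0],"angular":[0,0,0]}]'
python3 - <<'E'
from h import *
p,d,T=shot('wrist','w8'); save('w8c',p,(270,120,380,250),4.6); print(bot.read_state()['width'],T)
E
```

```text
time: 6.55
tool_pos: [0.441, 0.1212, 0.3149]
tcp_rot: [3.096, -0.522, -0.006]
wrist_force: [-0.6, 0.2, -1.9]
width: 0.673
time: 6.8
tool_pos: [0.4427, 0.1216, 0.3189]
tcp_rot: [-3.097, 0.523, -0.001]
wrist_force: [0.9, -0.3, -1.5]
width: 0.676
0.6751186551789059 [[ 9.44483048e-01 -3.28559233e-01  7.76058063e-04  4.42726781e-01]
 [-3.28559429e-01 -9.44483289e-01  1.36960252e-04  1.21640968e-01]
 [ 6.87974316e-04 -3.84337831e-04 -9.99999689e-01  3.18885167e-01]
 [ 0.00000000e+00  0.00000000e+00  0.00000000e+00  1.00000000e+00]]
```

View pics/w8c.png

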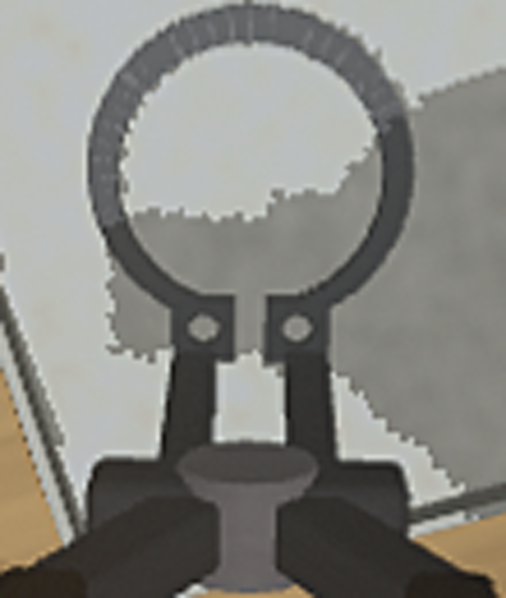

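```bash
cat > meas.py <<'E'
from h import *
import sys
def tips(tag,u0=296,u1=350,v0=185,v1=225):
    p,d,c=load(tag,'wrist'); T=np.load('shot_%s.npz'%tag)['T']; Ti=np.linalg.inv(T)
    for v in range(v0,v1):
        Q=np.array([(Ti@np.r_[pt_depth(c,u,v,d[v,u]),1])[:3]*1000 for u in range(u0,u1)])
        k=(Q[:,2]<280)&(Q[:,2]>200)
        L=Q[k&(Q[:,1]<1.6)];Rr=Q[k&(Q[:,1]>1.6)]
        if len(L) and len(Rr): print(v,'L y %.1f..%.1f z %.0f x %.1f | R y %.1f..%.1f z %.0f x %.1f'%(L[:,1].min(),L[:,1].max(),np.median(L[:,2]),np.median(L[:,0]),Rr[:,1].min(),Rr[:,1].max(),np.median(Rr[:,2]),np.median(Rr[:,0])), 'ledge',L[-1].round(1),Rr[0].round(1))
    return c,Ti
E
python3 - <<'E'
from meas import *
np.set_printoptions(precision=4,suppress=True)
c,Ti=tips('w8')
u=lambda x,y:((x+.5)/4.6-.5+270,(y+.5)/4.6-.5+120)
for x,y in [(203,327),(296,327)]:
    a,b=u(x,y); P=pt_z(c,a,b,.009); print('hole',a,b,P,(Ti@np.r_[P,1])[:3])
E
```

```text
196 L y -10.2..-4.3 z 278 x 2.4 | R y 8.3..12.8 z 278 x 2.4 ledge [  1.8  -4.3 279.6] [  2.7   8.3 276.6]
197 L y -10.1..-4.2 z 275 x 2.4 | R y 7.5..13.4 z 275 x 2.3 ledge [  2.5  -4.2 274.4] [  1.9   7.5 276.5]
198 L y -10.8..-4.3 z 272 x 2.5 | R y 7.4..14.2 z 272 x 2.3 ledge [  1.3  -4.3 276.1] [  2.    7.4 273.7]
199 L y -10.7..-4.2 z 270 x 2.4 | R y 7.4..13.9 z 271 x 2.1 ledge [  1.   -4.2 274.2] [  1.7   7.4 271.9]
200 L y -10.6..-4.2 z 267 x 2.4 | R y 7.4..13.7 z 267 x 2.3 ledge [  1.5  -4.2 270.1] [  1.4   7.4 270.4]
201 L y -10.4..-4.2 z 264 x 2.5 | R y 7.3..13.6 z 265 x 2.3 ledge [  1.1  -4.2 268.9] [  1.2   7.3 268.4]
202 L y -10.3..-4.1 z 261 x 2.6 | R y 7.2..13.5 z 262 x 2.4 ledge [  1.3  -4.1 265.6] [  1.4   7.2 265.2]
203 L y -10.2..-4.1 z 259 x 2.4 | R y 7.1..13.2 z 259 x 2.4 ledge [  1.1  -4.1 263.6] [  1.6   7.1 262.2]
204 L y -11.0..-4.1 z 257 x 2.4 | R y 7.0..13.2 z 258 x 2.2 ledge [  0.5  -4.1 263.2] [  1.7   7.  259.3]
205 L y -10.8..-4.1 z 255 x 2.4 | R y 7.0..13.0 z 255 x 2.4 ledge [ -0.1  -4.1 263. ] [  1.5   7.  257.5]
206 L y -10.7..-4.1 z 252 x 2.4 | R y 6.
[... 1447 characters left out ...]
 -15.0..1.1 z 218 x 4.6 | R y 1.7..15.7 z 217 x 4.8 ledge [  5.1   1.1 216.4] [  4.9   1.7 217. ]
221 L y -14.9..1.1 z 216 x 4.7 | R y 1.7..15.6 z 215 x 4.8 ledge [  5.1   1.1 214.7] [  5.5   1.7 213.6]
222 L y -14.8..1.1 z 214 x 4.6 | R y 1.7..15.3 z 214 x 4.7 ledge [  4.8   1.1 213.9] [  5.3   1.7 212.4]
223 L y -14.7..1.1 z 214 x 4.3 | R y 1.6..15.3 z 213 x 4.3 ledge [  5.    1.1 211.5] [  5.3   1.6 210.7]
224 L y -14.6..1.1 z 212 x 4.1 | R y 1.6..15.2 z 212 x 4.1 ledge [  5.2   1.1 209.6] [  5.5   1.6 208.8]
hole 313.7391304347826 190.69565217391306 [0.4433 0.1286 0.009 ] [-0.0019 -0.0066  0.3099]
hole 333.95652173913044 190.69565217391306 [0.4378 0.1127 0.009 ] [-0.0019  0.0102  0.3099]
```

```bash
python3 - <<'E'
from h import *
p,d,c=load('w8','wrist'); T=np.load('shot_w8.npz')['T']; Ti=np.linalg.inv(T)
vs,us=np.mgrid[120:400:1,230:420:1]; P=[]
for u,v in zip(us.ravel(),vs.ravel()): P.append((Ti@np.r_[pt_depth(c,u,v,d[v,u]),1])[:3]*1000)
P=np.array(P); P=P[(P[:,0]<15)&(abs(P[:,1])<45)]
for z in range(110,285,5):
    k=abs(P[:,2]-z)<2.5
    for s in(-1,1):
        q=P[k&(s*(P[:,1]-1.5)>0)]
        if len(q)>3: print(z,s,len(q),'x pct',np.percentile(q[:,0],[2,50,98]).round(1),'y',np.percentile(q[:,1],[1,50,99]).round(1))
save('w8',p)
E
```

```text
115 1 50 x pct [10.6 11.2 11.8] y [25.6 26.8 27.9]
120 -1 13 x pct [-4.7 -0.2  3.5] y [-26.2 -23.6 -21.6]
120 1 136 x pct [-5.6  0.2 11.3] y [20.2 22.9 29.1]
125 -1 821 x pct [-6.2  1.3  5. ] y [-29.  -23.5 -20.2]
125 1 744 x pct [-6.3  1.8  5.1] y [19.2 22.6 29.8]
130 -1 486 x pct [-4.2  4.5 10.1] y [-31.  -25.9 -19.7]
130 1 626 x pct [-4.1  4.4 10.5] y [18.9 27.1 32.2]
135 -1 407 x pct [-4.3  4.5 10.6] y [-31.9 -25.1 -19.6]
135 1 444 x pct [-4.5  4.5 10.6] y [18.7 25.4 33. ]
140 -1 377 x pct [-4.3  4.6 10.5] y [-32.9 -25.3 -19.3]
140 1 413 x pct [-4.5  4.5 10.6] y [18.5 25.8 34.5]
145 -1 373 x pct [-4.5  4.4 10.4] y [-34.2 -25.5 -19. ]
145 1 384 x pct [-4.5  4.4 10.5] y [18.4 26.7 34.6]
150 -1 347 x pct [-3.6  4.4 10.3] y [-35.3 -26.  -18.7]
150 1 348 x pct [-3.8  4.2 10.4] y [18.3 26.1 34.9]
155 -1 331 x pct [-4.5  4.4 10.3] y [-35.4 -26.2 -18.3]
155 1 353 x pct [-4.   4.3 10.4] y [18.2 26.8 39. ]
160 -1 317 x pct [-4.2  4.4 10.3] y [-38.2 -26.3 -17.9]
160 1 327 x pct [-4.6  4.3 10.4] y [18.  28.1 39.8]
165 -1 241 x pct [-4.7  4.1 10.2] y [-35.4 -23.8 -17.6]
165 1 228 x pct [-4.9 
[... 1707 characters left out ...]
250 -1 21 x pct [2.2 2.5 2.9] y [-10.5  -7.2  -4.5]
250 1 24 x pct [1.1 2.5 2.9] y [ 6.7 10.1 13.5]
255 -1 22 x pct [1.8 2.4 2.9] y [-10.8  -8.   -4.6]
255 1 20 x pct [1.1 2.4 3. ] y [ 6.9  9.6 13.5]
260 -1 19 x pct [1.3 2.5 2.8] y [-10.9  -7.5  -4.7]
260 1 23 x pct [1.1 2.4 2.8] y [ 7.  10.4 13.7]
265 -1 28 x pct [-5.   2.3  2.7] y [-10.2  -5.5  -4.1]
265 1 18 x pct [1.5 2.3 2.5] y [ 7.3 10.7 13.5]
270 -1 20 x pct [1.2 2.5 2.8] y [-10.7  -7.4  -4.2]
270 1 20 x pct [1.3 2.2 2.6] y [ 7.3 10.3 13.8]
275 -1 16 x pct [1.1 2.4 2.7] y [-10.7  -6.5  -4.2]
275 1 16 x pct [1.5 2.3 2.7] y [ 7.5 10.8 14. ]
280 -1 6 x pct [1.9 2.3 2.4] y [-10.2  -7.6  -4.3]
280 1 5 x pct [2.2 2.3 2.4] y [ 9.1 10.5 12.7]
```

View pics/w8.png

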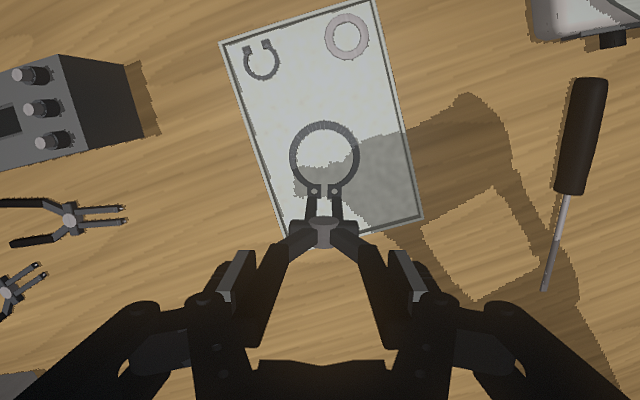

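The tip mid-line is at (x -1.9, y 1.65) and the hole mid-point at (-1.9, 1.8), in tool mm, so they are aligned. Going down 20 mm for a last look just above the lugs.

```bash
python3 -m creep '[{"slide":[0,0,0.2],"angular":[0,0,0]},{"slide":[0,0,0.3],"angular":[0,0,0]},{"slide":[0,0,0.3],"angular":[0,0,0]},{"slide":[0,0,0],"angular":[0,0,0]},{"slide":[0,0,0],"angular":[0,0,0]}]' 
python3 - <<'E'
from h import *
p,d,T=shot('wrist','w9'); save('w9c',p,(270,130,380,240),5.4); print(bot.read_state()['width'],T)
E
```

```text
time: 7.27
tool_pos: [0.4418, 0.1214, 0.2975]
tcp_rot: [3.097, -0.524, -0.003]
wrist_force: [0.3, 0.4, -1.6]
width: 0.678
0.6739497817028778 [[ 9.44331988e-01 -3.28987856e-01 -2.02154981e-03  4.41808007e-01]
 [-3.28989331e-01 -9.44333537e-01 -4.37206306e-04  1.21428980e-01]
 [-1.76518172e-03  1.07793622e-03 -9.99997861e-01  2.97473274e-01]
 [ 0.00000000e+00  0.00000000e+00  0.00000000e+00  1.00000000e+00]]
```

View pics/w9c.png

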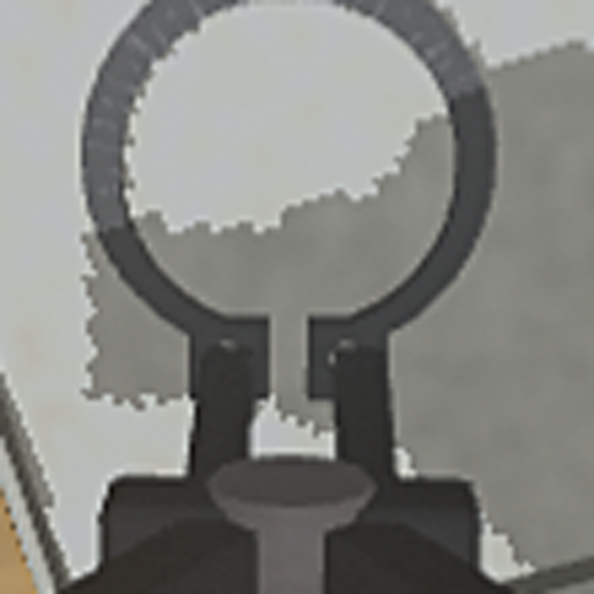

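```bash
python3 - <<'E'
from meas import *
np.set_printoptions(precision=4,suppress=True)
c,Ti=tips('w9',v0=192,v1=206)
p,d,_=load('w9','wrist'); save('w9d',p,(300,185,346,212),16)
u=lambda x,y:((x+.5)/5.4-.5+270,(y+.5)/5.4-.5+130)
for x,y in [(190,370),(270,370),(308,370),(388,370)]:
    a,b=u(x,y); P=pt_z(c,a,b,.010); print('lug edge',a,b,P,(Ti@np.r_[P,1])[:3])
E
```

```text
194 L y -10.2..-4.3 z 278 x 3.8 | R y 8.3..12.7 z 278 x 3.9 ledge [  3.8  -4.3 278.2] [  3.8   8.3 278.2]
195 L y -10.1..-4.2 z 275 x 3.9 | R y 7.5..13.3 z 275 x 3.8 ledge [  3.9  -4.2 274.8] [  3.7   7.5 275.6]
196 L y -10.8..-4.2 z 272 x 3.9 | R y 7.4..14.0 z 273 x 3.8 ledge [  3.4  -4.2 273.9] [  3.6   7.4 273.3]
197 L y -10.7..-4.2 z 270 x 3.8 | R y 7.4..13.9 z 270 x 3.8 ledge [  2.6  -4.2 274.2] [  2.9   7.4 273.2]
198 L y -10.6..-4.2 z 267 x 3.8 | R y 7.3..13.7 z 267 x 3.8 ledge [  2.4  -4.2 272. ] [  2.8   7.3 270.7]
199 L y -10.4..-4.2 z 265 x 3.7 | R y 7.3..13.6 z 265 x 3.7 ledge [  2.5  -4.2 269.2] [  2.7   7.3 268.2]
200 L y -10.4..-4.1 z 262 x 3.9 | R y 7.2..13.4 z 263 x 3.6 ledge [  2.5  -4.1 266.5] [  2.5   7.2 266.7]
201 L y -10.2..-4.1 z 259 x 3.8 | R y 7.1..13.2 z 260 x 3.8 ledge [  2.4  -4.1 264.4] [  2.5   7.1 264. ]
202 L y -11.0..-4.1 z 257 x 3.8 | R y 7.1..13.1 z 258 x 3.6 ledge [  2.   -4.1 263.2] [  2.6   7.1 261.1]
203 L y -10.8..-4.1 z 255 x 3.8 | R y 7.0..13.0 z 255 x 3.8 ledge [  1.5  -4.1 262.4] [  2.3   7.  259.8]
204 L y -10.7..-4.1 z 252 x 3.8 | R y 6.9..13.7 z 253 x 3.7 ledge [  0.6  -4.1 262.9] [  2.5   6.9 256.6]
205 L y -10.6..-4.1 z 250 x 3.9 | R y 6.8..13.5 z 251 x 3.6 ledge [ -0.4  -4.1 264. ] [  3.2   6.8 252. ]
lug edge 304.77777777777777 198.1111111111111 [0.4436 0.1343 0.01  ] [-0.002  -0.0131  0.2875]
lug edge 319.5925925925926 198.1111111111111 [0.4399 0.1235 0.01  ] [-0.002  -0.0017  0.2875]
lug edge 326.6296296296296 198.1111111111111 [0.4381 0.1184 0.01  ] [-0.002   0.0038  0.2875]
lug edge 341.44444444444446 198.1111111111111 [0.4343 0.1076 0.01  ] [-0.002   0.0152  0.2875]
```

View pics/w9d.png

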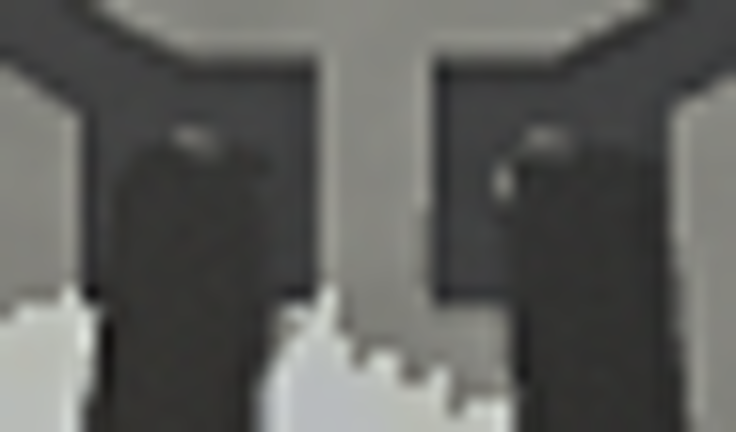

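Lug mid y = 1.05 against tip mid y = 1.6, so I'll shift -0.5 mm, open slightly and lower the last 7.5 mm gently.

```bash
python3 -m creep '[{"slide":[0,-0.022,0],"angular":[0,0,0]},{"slide":[0,0,0.1],"angular":[0,0,0]},{"slide":[0,0,0.1],"angular":[0,0,0]},{"slide":[0,0,0.1],"angular":[0,0,0]},{"slide":[0,0,0],"angular":[0,0,0]}]' -0.37
python3 -m creep '[{"slide":[0,0,0],"angular":[0,0,0]},{"slide":[0,0,0],"angular":[0,0,0]}]'
python3 - <<'E'
from h import *
p,d,T=shot('wrist','w10'); save('w10c',p,(270,130,380,240),5.4); print(bot.read_state()['width'],T)
E
```

```text
time: 7.73
tool_pos: [0.4422, 0.122, 0.2903]
tcp_rot: [3.097, -0.524, -0.001]
wrist_force: [0.2, 0.2, -2.0]
width: 0.682
time: 7.9
tool_pos: [0.4425, 0.122, 0.2909]
tcp_rot: [3.098, -0.524, -0.0]
wrist_force: [0.5, 0.1, -2.1]
width: 0.687
0.6890675306446885 [[ 9.44333043e-01 -3.28991021e-01 -1.08909242e-04  4.42508461e-01]
 [-3.28991026e-01 -9.44333047e-01 -3.89799925e-05  1.22043727e-01]
 [-9.00225291e-05  7.26402584e-05 -9.99999993e-01  2.90871735e-01]
 [ 0.00000000e+00  0.00000000e+00  0.00000000e+00  1.00000000e+00]]
```

View pics/w10c.png

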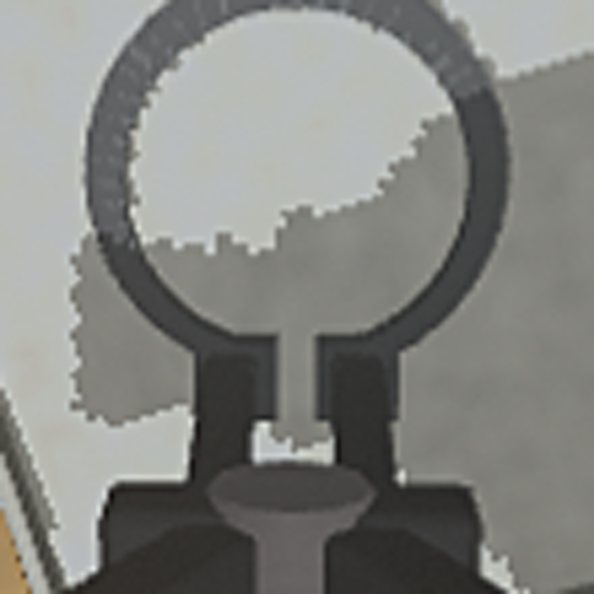

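No contact force at z = 0.2909, where pins standing on the lug tops would already have touched at about 0.2937. So the pins are in the holes. Lowering about 1.5 mm more to seat the shoulders.

```bash
python3 -m creep '[{"slide":[0,0,0.06],"angular":[0,0,0]},{"slide":[0,0,0],"angular":[0,0,0]},{"slide":[0,0,0],"angular":[0,0,0]}]'
python3 -m creep '[{"slide":[0,0,0.04],"angular":[0,0,0]},{"slide":[0,0,0],"angular":[0,0,0]},{"slide":[0,0,0],"angular":[0,0,0]}]'
```

```text
time: 8.2
tool_pos: [0.4425, 0.122, 0.2894]
tcp_rot: [3.098, -0.524, -0.0]
wrist_force: [0.0, 0.2, -1.9]
width: 0.679
time: 8.45
tool_pos: [0.443, 0.1221, 0.2892]
tcp_rot: [-3.097, 0.524, -0.002]
wrist_force: [-0.5, -1.2, 3.8]
width: 0.683
```

The shoulders touch the lugs at z = 0.2892, as expected. Beginning to spread, first to closure -0.1.

```bash
python3 -m creep '[{"slide":[0,0,0],"angular":[0,0,0]},{"slide":[0,0,-0.04],"angular":[0,0,0]},{"slide":[0,0,-0.04],"angular":[0,0,0]},{"slide":[0,0,0],"angular":[0,0,0]},{"slide":[0,0,0],"angular":[0,0,0]}]' -0.1 60
python3 - <<'E'
from h import *
p,d,T=shot('wrist','w11'); save('w11c',p,(260,120,390,240),5.4); print(bot.read_state()['width'],T)
E
```

```text
time: 8.87
tool_pos: [0.4432, 0.1215, 0.292]
tcp_rot: [3.096, -0.523, 0.003]
wrist_force: [-1.7, -4.2, 9.0]
width: 0.551
0.5600028417560268 [[ 0.94457279 -0.32829698  0.00182618  0.44316532]
 [-0.32829381 -0.94457387 -0.00183555  0.1215317 ]
 [ 0.00232757  0.00113429 -0.99999665  0.29199246]
 [ 0.          0.          0.          1.        ]]
```

View pics/w11c.png

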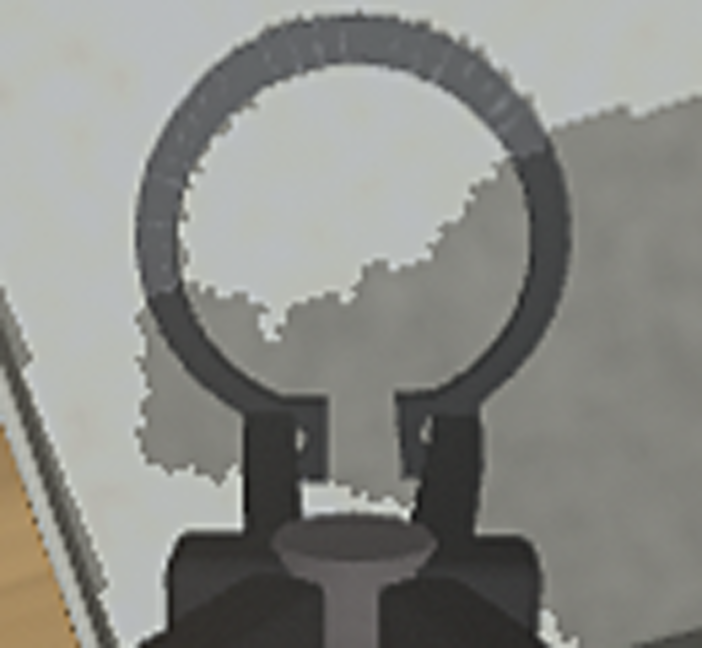

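The ring opens symmetrically. The lug gap is 9.9 mm against 5.5 closed, so r is about 0.05. Continuing in steps.

```bash
python3 -m creep '[{"slide":[0,0,-0.06],"angular":[0,0,0]},{"slide":[0,0,-0.04],"angular":[0,0,0]},{"slide":[0,0,0],"angular":[0,0,0]},{"slide":[0,0,0],"angular":[0,0,0]},{"slide":[0,0,0],"angular":[0,0,0]}]' 0.1 60
python3 - <<'E'
from h import *
p,d,T=shot('wrist','w12'); save('w12c',p,(260,120,390,240),5.4); print(bot.read_state()['width'],T)
E
```

```text
time: 9.33
tool_pos: [0.443, 0.1218, 0.2941]
tcp_rot: [3.097, -0.523, 0.003]
wrist_force: [-0.9, -3.3, 9.1]
width: 0.456
0.45499501727143005 [[ 9.44474698e-01 -3.28580520e-01  1.54462207e-03  4.43027682e-01]
 [-3.28579338e-01 -9.44475872e-01 -9.72688371e-04  1.21786443e-01]
 [ 1.77846473e-03  4.11148659e-04 -9.99998334e-01  2.94072511e-01]
 [ 0.00000000e+00  0.00000000e+00  0.00000000e+00  1.00000000e+00]]
```

View pics/w12c.png

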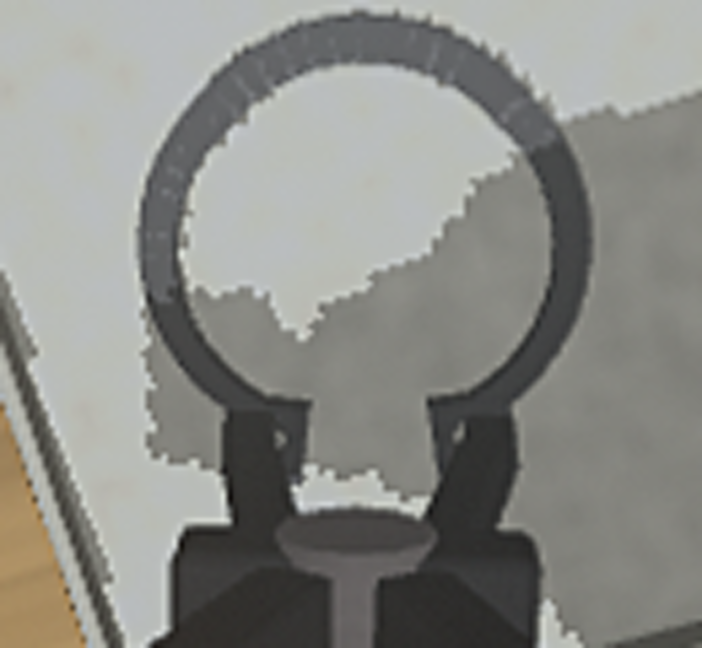

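```bash
python3 -m creep '[{"slide":[0,0,-0.08],"angular":[0,0,0]},{"slide":[0,0,-0.06],"angular":[0,0,0]},{"slide":[0,0,0],"angular":[0,0,0]},{"slide":[0,0,0],"angular":[0,0,0]},{"slide":[0,0,0],"angular":[0,0,0]}]' 0.22 60
python3 - <<'E'
from h import *
p,d,T=shot('wrist','w13'); save('w13c',p,(260,120,390,240),5.4); print(bot.read_state()['width'],T)
E
```

```text
time: 9.8
tool_pos: [0.4422, 0.1221, 0.2958]
tcp_rot: [3.097, -0.524, -0.002]
wrist_force: [0.1, 0.3, -1.4]
width: 0.397
0.3949280965530415 [[ 9.44302183e-01 -3.29078086e-01 -1.00076765e-03  4.42189843e-01]
 [-3.29078131e-01 -9.44302689e-01  1.24101522e-04  1.22115126e-01]
 [-9.85866672e-04  2.12141409e-04 -9.99999492e-01  2.95817523e-01]
 [ 0.00000000e+00  0.00000000e+00  0.00000000e+00  1.00000000e+00]]
```

View pics/w13c.png

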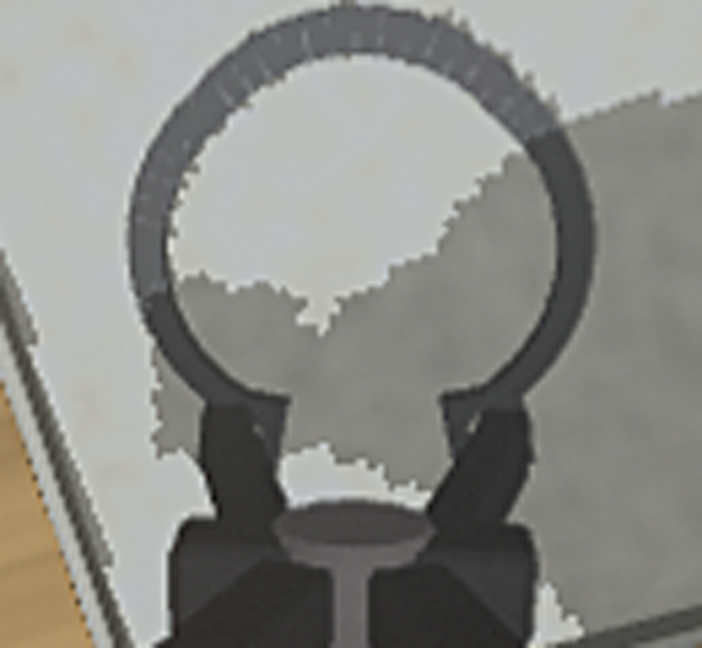

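The lug gap is 21.3 mm, so r is about 0.20. I'll close a touch more, to about 0.22, and lift slowly.

```bash
python3 -m creep '[{"slide":[0,0,0],"angular":[0,0,0]},{"slide":[0,0,0],"angular":[0,0,0]},{"slide":[0,0,-0.2],"angular":[0,0,0]},{"slide":[0,0,-0.3],"angular":[0,0,0]},{"slide":[0,0,-0.4],"angular":[0,0,0]}]' 0.26 60
python3 -m creep '[{"slide":[0,0,-0.4],"angular":[0,0,0]},{"slide":[0,0,-0.4],"angular":[0,0,0]},{"slide":[0,0,0],"angular":[0,0,0]},{"slide":[0,0,0],"angular":[0,0,0]}]' 
python3 - <<'E'
from h import *
p,d,T=shot('wrist','w14'); save('w14c',p,(260,120,390,240),5.4); print(bot.read_state()['width'],T)
p,d,T=shot('scene','s14'); save('s14',p,(280,80,480,260),4)
E
```

```text
time: 10.27
tool_pos: [0.4422, 0.122, 0.3191]
tcp_rot: [3.097, -0.524, -0.002]
wrist_force: [0.1, -0.4, -1.7]
width: 0.376
time: 10.6
tool_pos: [0.443, 0.1222, 0.3405]
tcp_rot: [-3.096, 0.524, -0.004]
wrist_force: [0.6, 0.3, -3.0]
width: 0.374
0.37323702755946825 [[ 9.44327092e-01 -3.28994902e-01  2.94932714e-03  4.43047840e-01]
 [-3.28998141e-01 -9.44330326e-01  6.76478989e-04  1.22184436e-01]
 [ 2.56258092e-03 -1.60914058e-03 -9.99995422e-01  3.40457181e-01]
 [ 0.00000000e+00  0.00000000e+00  0.00000000e+00  1.00000000e+00]]
```

View pics/w14c.png

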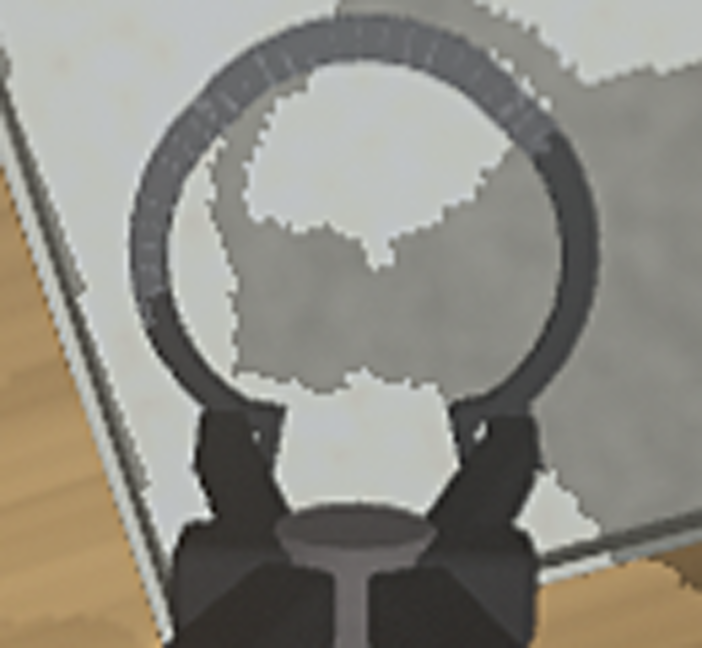

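View pics/s14.png

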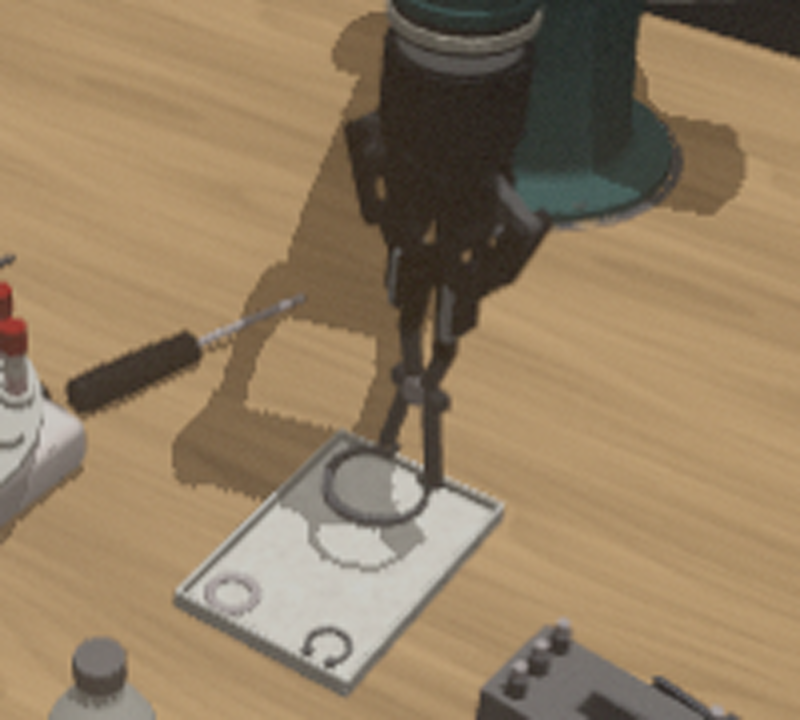

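The ring is lifted and held level. I'll fit its plane and position in the tool frame from the depth image.

```bash
cat > ringfit.py <<'E'
from h import *
from scipy.optimize import least_squares
def ringfit(tag,z0=0.272,z1=0.295):
    p,d,c=load(tag,'wrist'); T=np.load('shot_%s.npz'%tag)['T']; Ti=np.linalg.inv(T)
    vs,us=np.mgrid[90:240,240:400]; vs=vs.ravel();us=us.ravel()
    Q=np.array([(Ti@np.r_[pt_depth(c,u,v,d[v,u]),1])[:3] for u,v in zip(us,vs)])*1000
    k=(Q[:,2]>z0*1000)&(Q[:,2]<z1*1000)&(Q[:,0]>7)&(Q[:,0]<75)
    q=Q[k]
    A=np.c_[q[:,:2],np.ones(len(q))]; co,*_=np.linalg.lstsq(A,q[:,2],rcond=None)
    m=abs(A@co-q[:,2])<3; co,*_=np.linalg.lstsq(A[m],q[m,2],rcond=None)
    q=q[m]
    f=least_squares(lambda a:np.hypot(q[:,0]-a[0],q[:,1]-a[1])-a[2],[28,1,26],loss='soft_l1')
    r=np.hypot(q[:,0]-f.x[0],q[:,1]-f.x[1])
    print(tag,'n',len(q),'plane dz/dx %.4f dz/dy %.4f z0 %.1f'%tuple(co),'circ',f.x.round(2),'r pct',np.percentile(r,[2,98]).round(1),
      'x',q[:,0].min().round(1),q[:,0].max().round(1),'y',q[:,1].min().round(1),q[:,1].max().round(1),'z res %.2f'%np.std(np.c_[q[:,:2],np.ones(len(q))]@co-q[:,2]))
    # inner boundary per angle bins about centre
    return q,c,Ti
if __name__=='__main__':
    import sys
    for t in sys.argv[1:]: ringfit(t)
E
python3 ringfit.py w14
```

```text
w14 n 1344 plane dz/dx 0.0359 dz/dy -0.0397 z0 285.0 circ [22.64  3.78 29.7 ] r pct [26.5 32.7] x 7.1 55.6 y -28.5 36.1 z res 0.71
```

```bash
cat > ortho.py <<'E'
from h import *
def ortho(tag,zt,x0,x1,y0,y1,k=8):
    # rectify onto plane tool z=zt ; image up = +x, right = +y ; k px per mm
    p,d,c=load(tag,'wrist'); T=np.load('shot_%s.npz'%tag)['T']
    m=imaging.camera_model('wrist'); Tc=np.linalg.inv(np.array(m['tool_from_camera']))
    X,Y=np.meshgrid(np.arange(x1,x0,-1/k),np.arange(y0,y1,1/k),indexing='ij')
    P=np.stack([X/1000,Y/1000,np.full_like(X,zt/1000),np.ones_like(X)],-1)@Tc.T
    x=P[...,0]/P[...,2];y=P[...,1]/P[...,2];r2=1+c['k1']*(x*x+y*y)
    return cv2.remap(p,(c['cx']+c['f']*x*r2).astype(np.float32),(c['cy']+c['f']*y*r2).astype(np.float32),cv2.INTER_CUBIC)
def grid(im,x1,y0,k=8,step=10):
    im=im.copy()
    for y in range(int(np.ceil(y0/step))*step,int(y0+im.shape[1]/k)+1,step): cv2.line(im,(int((y-y0)*k),0),(int((y-y0)*k),im.shape[0]),(255,0,0) if y else (0,0,255),1)
    for x in range(int(np.floor(x1/step))*step,int(x1-im.shape[0]/k)-1,-step): cv2.line(im,(0,int((x1-x)*k)),(im.shape[1],int((x1-x)*k)),(255,0,0) if x else (0,0,255),1)
    return im
E
python3 - <<'E'
from ortho import *
im=ortho('w14',286,-10,60,-35,45,8); save('o14',grid(im,60,-35))
E
```

```text
(no output)
```

View pics/o14.png

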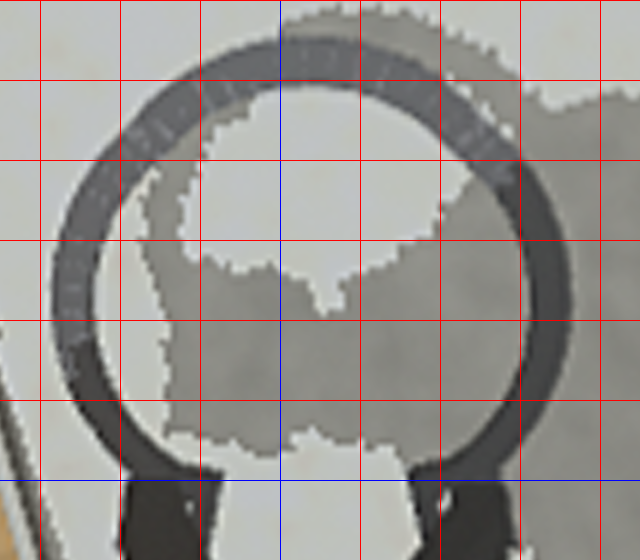

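The ring's free opening, measured in tool coordinates, is centred near (x 23, y 4.2) mm with r about 0.22. I'll lift to a clear height and carry it smoothly to above the spindle.

```bash
python3 -m creep '[{"slide":[0,0,-0.5],"angular":[0,0,0]},{"slide":[0,0,-0.8],"angular":[0,0,0]},{"slide":[0,0,-0.9],"angular":[0,0,0]},{"slide":[0.2,0.2,-0.9],"angular":[0,0,0]},{"slide":[0.3,0.35,-0.7],"angular":[0,0,0]}]'
python3 -m creep '[{"slide":[0.5,0.54,-0.2],"angular":[0,0,0]},{"slide":[0.65,0.7,0],"angular":[0,0,0]},{"slide":[0.65,0.7,0],"angular":[0,0,0]},{"slide":[0.65,0.7,0],"angular":[0,0,0]},{"slide":[0.65,0.7,0],"angular":[0,0,0]}]'
python3 -c "
from h import *
p,d,T=shot('wrist','w15'); save('w15',p)"
```

```text
time: 11.12
tool_pos: [0.4496, 0.1053, 0.4348]
tcp_rot: [-3.097, 0.522, 0.001]
wrist_force: [-0.1, -0.6, -1.9]
width: 0.378
time: 11.53
tool_pos: [0.4956, -0.0004, 0.4381]
tcp_rot: [3.098, -0.524, -0.002]
wrist_force: [0.9, 1.2, -2.2]
width: 0.371
```

View pics/w15.png

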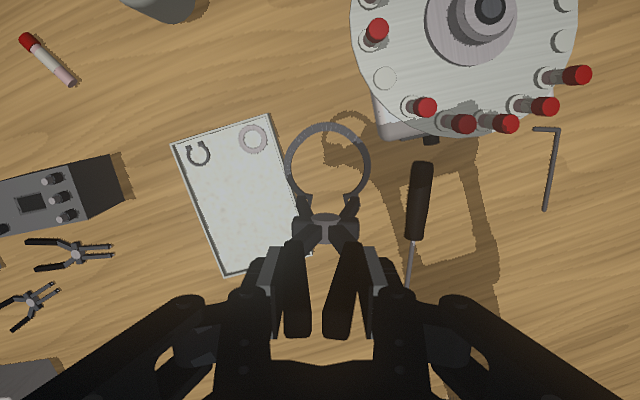

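The ring rides level, and the spigot is at (490,10). Continuing to above the spindle.

```bash
python3 -m creep '[{"slide":[0.65,0.7,0],"angular":[0,0,0]},{"slide":[0.65,0.7,0],"angular":[0,0,0]},{"slide":[0.65,0.7,0],"angular":[0,0,0]},{"slide":[0.65,0.7,0],"angular":[0,0,0]},{"slide":[0.65,0.7,0],"angular":[0,0,0]}]'
python3 -m creep '[{"slide":[0.65,0.7,0],"angular":[0,0,0]},{"slide":[0.55,0.6,0],"angular":[0,0,0]},{"slide":[0.35,0.35,0],"angular":[0,0,0]},{"slide":[0.18,0.16,0],"angular":[0,0,0]},{"slide":[0,0,0],"angular":[0,0,0]}]'
python3 -m creep '[{"slide":[0,0,0],"angular":[0,0,0]},{"slide":[0,0,0],"angular":[0,0,0]}]'
python3 -c "
from h import *
p,d,T=shot('wrist','w16'); save('w16',p); print(T)"
```

```text
time: 12.0
tool_pos: [0.5436, -0.1097, 0.4378]
tcp_rot: [-3.097, 0.524, 0.003]
wrist_force: [0.2, 1.0, -2.0]
width: 0.377
time: 12.42
tool_pos: [0.5697, -0.1663, 0.4381]
tcp_rot: [-3.097, 0.526, 0.002]
wrist_force: [-0.5, 0.0, -2.3]
width: 0.381
time: 12.58
tool_pos: [0.5691, -0.1648, 0.4387]
tcp_rot: [-3.097, 0.523, 0.001]
wrist_force: [-0.5, -0.1, -1.8]
width: 0.378
[[ 9.44563190e-01 -3.28328890e-01 -7.20723664e-04  5.69096906e-01]
 [-3.28328362e-01 -9.44563342e-01  7.61338393e-04 -1.64750168e-01]
 [-9.30738543e-04 -4.82498201e-04 -9.99999450e-01  4.38716595e-01]
 [ 0.00000000e+00  0.00000000e+00  0.00000000e+00  1.00000000e+00]]
```

View pics/w16.png

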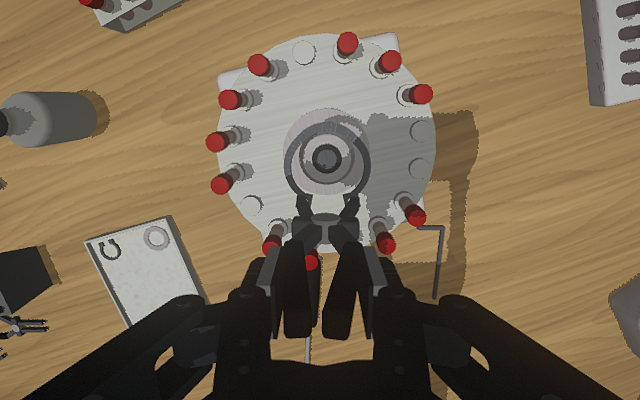

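```bash
python3 - <<'E'
from ortho import *
np.set_printoptions(precision=1,suppress=True)
p,d,c=load('w16','wrist')
W=lambda u,v:pt_depth(c,u,v,np.median(d[v-1:v+2,u-1:u+2]))*1000
for n,u,v in [('rim',310,157),('rim',342,157),('rim',326,141),('rim',326,173),('hubL',296,122),('hub',320,112),('hub',350,118),('ringL',290,165),('ringR',365,165),('ringtop',326,125),('disc',390,130),('disc',250,150),('cap',215,142),('cap',422,94)]: print(n,W(u,v))
# spigot top plane guess z=.107 -> tool z
T=np.load('shot_w16.npz')['T']
zt=T[2,3]*1000-107
im=ortho('w16',zt,-10,60,-35,45,8); save('o16s',grid(im,60,-35))
im=ortho('w16',286,-10,60,-35,45,8); save('o16r',grid(im,60,-35))
E
python3 ringfit.py w16
```

```text
rim [ 594.1 -162.5  108.9]
rim [ 585.  -188.8  109.3]
rim [ 602.6 -180.2  109.1]
rim [ 576.2 -171.1  109.4]
hubL [ 625.1 -158.4   74.9]
hub [ 626.3 -182.8   75.6]
hub [ 611.9 -207.7   75.6]
ringL [ 599.3 -149.8  151.4]
ringR [ 581.4 -202.9  154.2]
ringtop [ 618.4 -184.9  152.1]
disc [ 587.6 -241.8   65.7]
disc [ 614.3 -105.    65.6]
cap [633.8 -94.1 123.5]
cap [ 614.8 -264.8  124. ]
w16 n 1364 plane dz/dx 0.0305 dz/dy -0.0406 z0 285.2 circ [22.93  3.77 29.69] r pct [26.4 32.7] x 7.0 56.1 y -28.6 36.1 z res 0.72
```

View pics/o16s.png

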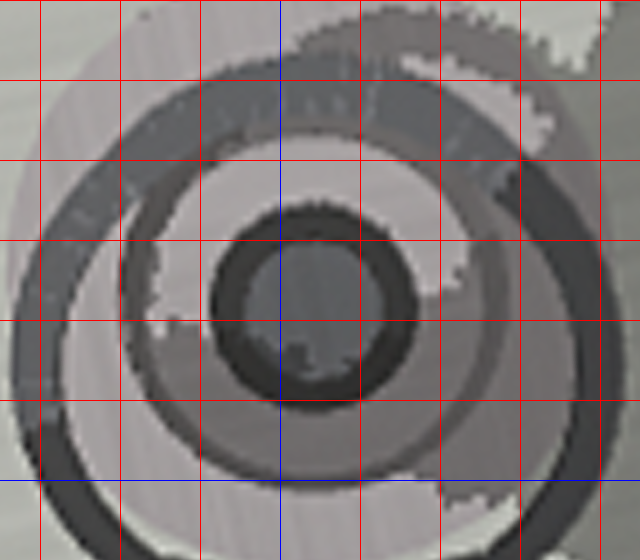

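View pics/o16r.png

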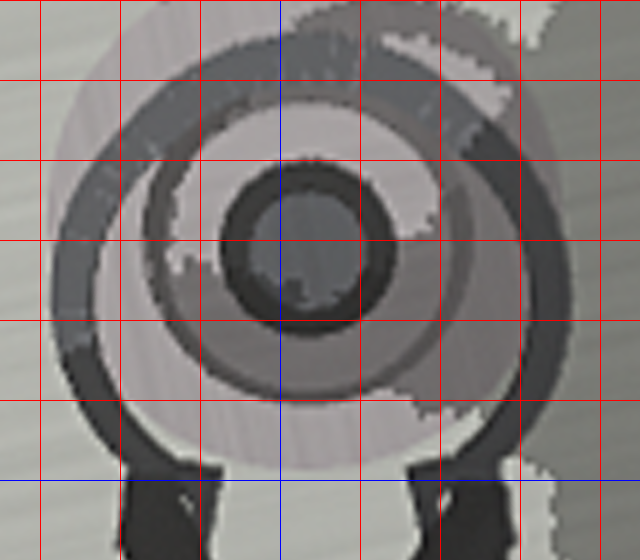

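Hub face at z = 0.0755, spigot top at 0.109, so the carousel's clamp height is measured. The spigot axis is at tool (22.0, 4.3) against the ring's free centre at (23.0, 4.2). Shifting -1 mm in x and lowering to just above the spigot.

```bash
python3 -m creep '[{"slide":[-0.04,0,0.2],"angular":[0,0,0]},{"slide":[0,0,0.4],"angular":[0,0,0]},{"slide":[0,0,0.4],"angular":[0,0,0]},{"slide":[0,0,0.3],"angular":[0,0,0]},{"slide":[0,0,0],"angular":[0,0,0]}]'
python3 -m creep '[{"slide":[0,0,0],"angular":[0,0,0]},{"slide":[0,0,0],"angular":[0,0,0]}]'
python3 - <<'E'
from ortho import *
p,d,T=shot('wrist','w17'); save('w17',p); print(T)
im=ortho('w17',T[2,3]*1000-109,-10,60,-35,45,8); save('o17s',grid(im,60,-35))
im=ortho('w17',286,-10,60,-35,45,8); save('o17r',grid(im,60,-35))
E
python3 ringfit.py w17
```

```text
time: 13.05
tool_pos: [0.5675, -0.1649, 0.403]
tcp_rot: [-3.097, 0.524, 0.008]
wrist_force: [-1.4, -0.1, -1.4]
width: 0.378
time: 13.22
tool_pos: [0.5685, -0.1654, 0.4063]
tcp_rot: [-3.098, 0.524, 0.0]
wrist_force: [0.0, 0.3, -1.8]
width: 0.374
[[ 9.44310816e-01 -3.29054752e-01 -2.30398165e-04  5.68501824e-01]
 [-3.29054743e-01 -9.44310844e-01  7.69169775e-05 -1.65408153e-01]
 [-2.42877382e-04  3.18007518e-06 -9.99999971e-01  4.06279084e-01]
 [ 0.00000000e+00  0.00000000e+00  0.00000000e+00  1.00000000e+00]]
w17 n 1078 plane dz/dx 0.0046 dz/dy -0.0401 z0 286.3 circ [23.46  3.8  29.35] r pct [26.1 32.4] x 7.2 56.3 y -28.5 35.9 z res 0.75
```

View pics/o17s.png

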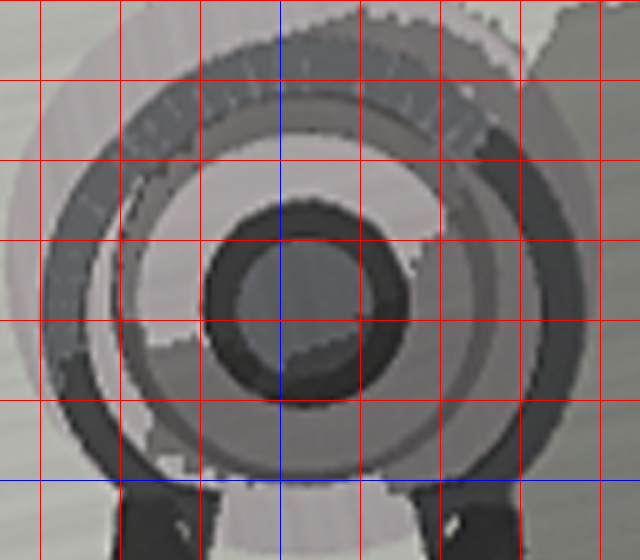

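View pics/o17r.png

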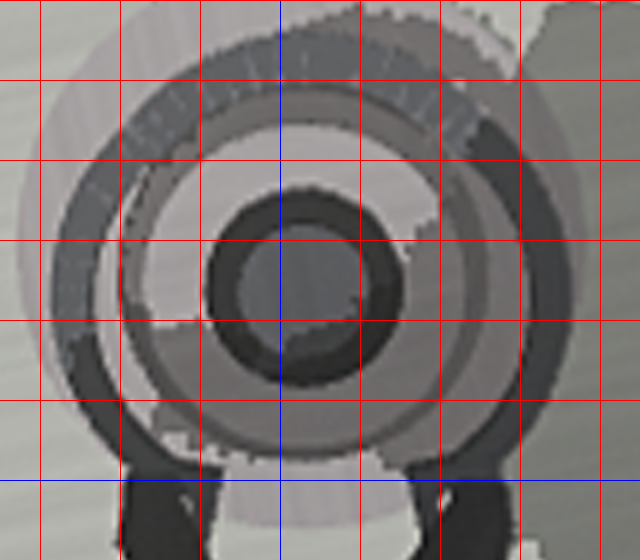

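Now the axis is at (22.2, 3.2), and I want (23.0, 4.0). Correcting by -0.8 mm in both x and y, then lowering into the taper and looking again.

```bash
python3 -m creep '[{"slide":[-0.032,-0.032,0],"angular":[0,0,0]},{"slide":[0,0,0.15],"angular":[0,0,0]},{"slide":[0,0,0.2],"angular":[0,0,0]},{"slide":[0,0,0.1],"angular":[0,0,0]},{"slide":[0,0,0],"angular":[0,0,0]}]'
python3 -m creep '[{"slide":[0,0,0],"angular":[0,0,0]},{"slide":[0,0,0],"angular":[0,0,0]}]'
python3 - <<'E'
from ortho import *
p,d,T=shot('wrist','w18'); save('w18',p); print(T)
im=ortho('w18',T[2,3]*1000-109,-10,60,-35,45,8); save('o18s',grid(im,60,-35))
im=ortho('w18',286,-10,60,-35,45,8); save('o18r',grid(im,60,-35))
E
python3 ringfit.py w18
```

```text
time: 13.68
tool_pos: [0.5676, -0.1642, 0.394]
tcp_rot: [-3.097, 0.524, 0.003]
wrist_force: [0.1, 0.3, -2.5]
width: 0.375
time: 13.85
tool_pos: [0.568, -0.1644, 0.3951]
tcp_rot: [-3.098, 0.524, 0.0]
wrist_force: [-0.1, -0.3, -2.1]
width: 0.372
[[ 9.44331039e-01 -3.28996746e-01 -1.71023030e-04  5.67979319e-01]
 [-3.28996744e-01 -9.44331055e-01  4.56266035e-05 -1.64366450e-01]
 [-1.76513362e-04  1.31794021e-05 -9.99999984e-01  3.95071997e-01]
 [ 0.00000000e+00  0.00000000e+00  0.00000000e+00  1.00000000e+00]]
w18 n 3736 plane dz/dx 0.0333 dz/dy -0.0289 z0 284.9 circ [29.77  3.73 20.04] r pct [ 4.9 33.5] x 7.0 56.3 y -28.5 36.1 z res 1.07
```

View pics/o18s.png

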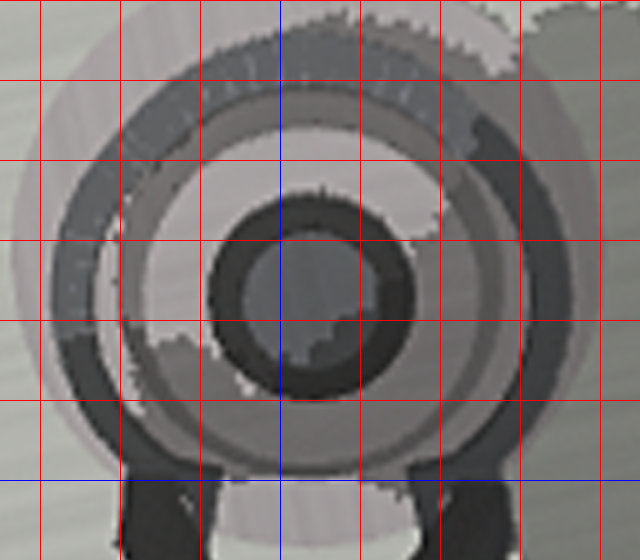

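View pics/o18r.png

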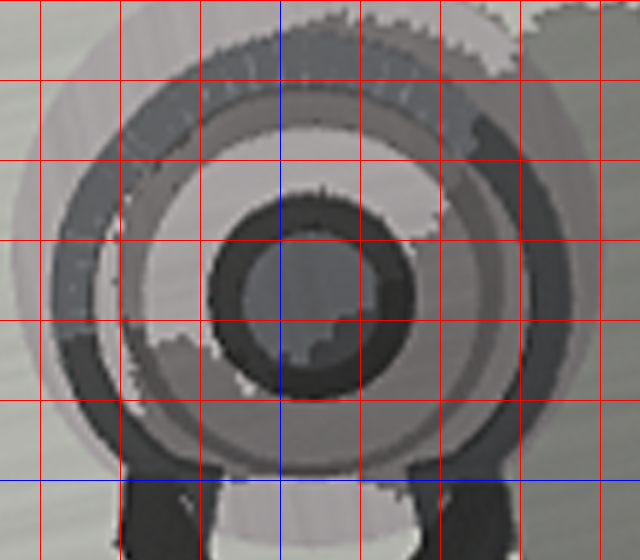

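Axis at (23.0, 3.9), so the ring is centred round the taper with no contact force. Going down further in slow steps.

```bash
python3 -m creep '[{"slide":[0,0,0.1],"angular":[0,0,0]},{"slide":[0,0,0.1],"angular":[0,0,0]},{"slide":[0,0,0.1],"angular":[0,0,0]},{"slide":[0,0,0],"angular":[0,0,0]},{"slide":[0,0,0],"angular":[0,0,0]}]'
python3 - <<'E'
from ortho import *
p,d,T=shot('wrist','w19'); print(T[:3,3])
im=ortho('w19',T[2,3]*1000-109,-10,60,-35,45,8); save('o19s',grid(im,60,-35))
E
```

```text
time: 14.32
tool_pos: [0.5678, -0.1643, 0.3873]
tcp_rot: [-3.097, 0.524, 0.001]
wrist_force: [0.7, 0.6, -2.1]
width: 0.374
[ 0.56784988 -0.16433762  0.38726978]
```

View pics/o19s.png

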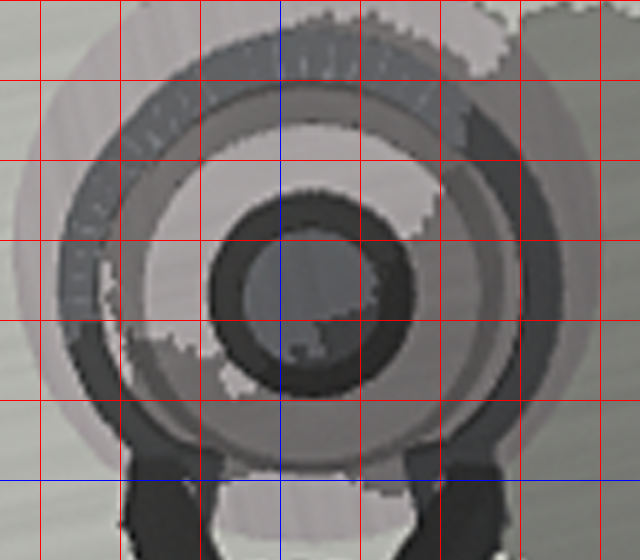

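Still free and centred, with the ring bottom at about 0.097, below the taper. Continuing.

```bash
python3 -m creep '[{"slide":[0,0,0.12],"angular":[0,0,0]},{"slide":[0,0,0.12],"angular":[0,0,0]},{"slide":[0,0,0.12],"angular":[0,0,0]},{"slide":[0,0,0],"angular":[0,0,0]},{"slide":[0,0,0],"angular":[0,0,0]}]'
```

```text
time: 14.78
tool_pos: [0.5678, -0.1643, 0.3782]
tcp_rot: [-3.097, 0.524, 0.001]
wrist_force: [-0.2, 0.7, -2.0]
width: 0.379
```

```bash
python3 -m creep '[{"slide":[0,0,0.12],"angular":[0,0,0]},{"slide":[0,0,0.08],"angular":[0,0,0]},{"slide":[0,0,0],"angular":[0,0,0]},{"slide":[0,0,0],"angular":[0,0,0]}]'
python3 - <<'E'
from ortho import *
p,d,T=shot('wrist','w20'); print(T[:3,3]); save('w20c',p,(240,70,410,240),4)
im=ortho('w20',T[2,3]*1000-109,-10,60,-35,45,8); save('o20s',grid(im,60,-35))
E
```

```text
time: 15.12
tool_pos: [0.5679, -0.1643, 0.3735]
tcp_rot: [-3.097, 0.524, 0.001]
wrist_force: [1.3, -0.5, -1.7]
width: 0.379
[ 0.56790791 -0.16432009  0.37345668]
```

View pics/w20c.png

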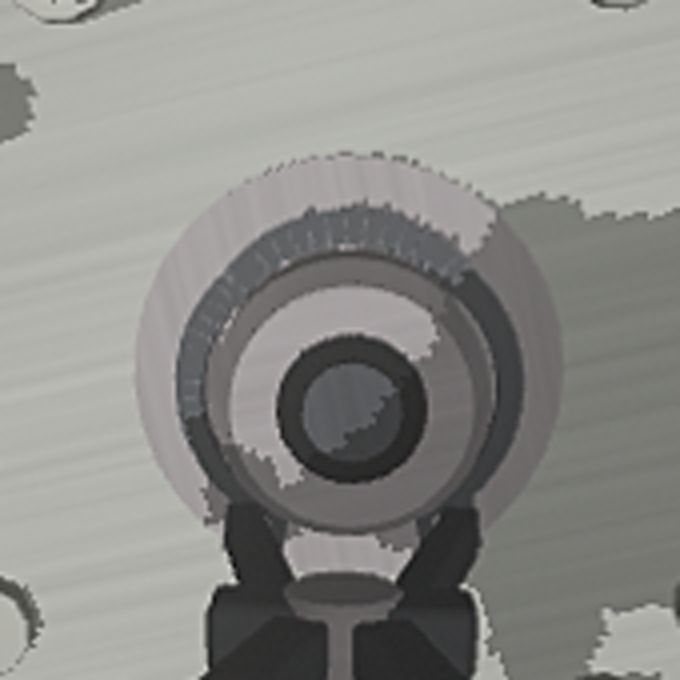

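The ring is round the spigot about 8 mm above the hub face, with no contact yet. Taking the last millimetres gently.

```bash
python3 -m creep '[{"slide":[0,0,0.08],"angular":[0,0,0]},{"slide":[0,0,0.08],"angular":[0,0,0]},{"slide":[0,0,0.04],"angular":[0,0,0]},{"slide":[0,0,0],"angular":[0,0,0]},{"slide":[0,0,0],"angular":[0,0,0]}]'
```

```text
time: 15.58
tool_pos: [0.5679, -0.1643, 0.3685]
tcp_rot: [-3.097, 0.524, 0.001]
wrist_force: [-0.2, -0.4, -1.9]
width: 0.378
```

```bash
python3 -m creep '[{"slide":[0,0,0.06],"angular":[0,0,0]},{"slide":[0,0,0],"angular":[0,0,0]},{"slide":[0,0,0],"angular":[0,0,0]}]'
```

```text
time: 15.83
tool_pos: [0.568, -0.1643, 0.3671]
tcp_rot: [-3.098, 0.524, 0.0]
wrist_force: [0.3, 0.1, -2.6]
width: 0.376
```

```bash
python3 -m creep '[{"slide":[0,0,0.06],"angular":[0,0,0]},{"slide":[0,0,0],"angular":[0,0,0]},{"slide":[0,0,0],"angular":[0,0,0]}]'
```

```text
time: 16.08
tool_pos: [0.5679, -0.1644, 0.3656]
tcp_rot: [-3.098, 0.524, 0.0]
wrist_force: [0.3, 0.1, -2.3]
width: 0.379
```

```bash
python3 -m creep '[{"slide":[0,0,0.06],"angular":[0,0,0]},{"slide":[0,0,0],"angular":[0,0,0]},{"slide":[0,0,0],"angular":[0,0,0]}]'
```

```text
time: 16.33
tool_pos: [0.5681, -0.1644, 0.3645]
tcp_rot: [3.097, -0.524, 0.001]
wrist_force: [0.7, -0.6, -0.2]
width: 0.377
```

```bash
python3 -m creep '[{"slide":[0,0,0.06],"angular":[0,0,0]},{"slide":[0,0,0],"angular":[0,0,0]},{"slide":[0,0,0],"angular":[0,0,0]}]'
python3 - <<'E'
from ortho import *
p,d,T=shot('wrist','w21'); print(T[:3,3]); save('w21c',p,(240,70,410,240),4)
E
```

```text
time: 16.58
tool_pos: [0.5683, -0.1645, 0.3635]
tcp_rot: [3.097, -0.524, 0.002]
wrist_force: [0.1, -0.4, 3.6]
width: 0.38
[ 0.56826627 -0.16452208  0.36354655]
```

View pics/w21c.png

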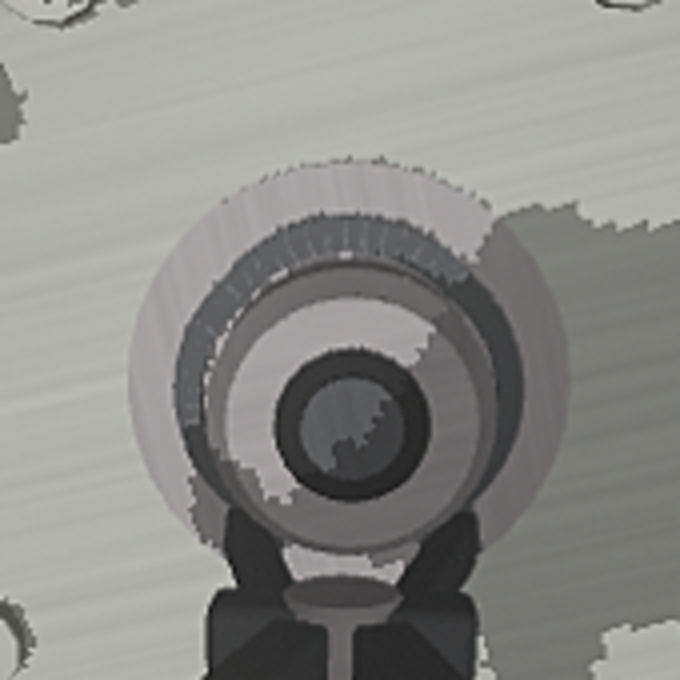

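About 5.5 N on the hub face, so the ring lies down. Now I'll let it close in steps. Opening draws the pads back, so I follow down by about 1.5 mm per step while watching the force.

```bash
python3 -m creep '[{"slide":[0,0,0.04],"angular":[0,0,0]},{"slide":[0,0,0.03],"angular":[0,0,0]},{"slide":[0,0,0],"angular":[0,0,0]}]' 0.12
```

```text
time: 16.88
tool_pos: [0.5683, -0.1643, 0.3618]
tcp_rot: [-3.097, 0.524, -0.002]
wrist_force: [-0.5, 0.2, 5.9]
width: 0.439
```

```bash
python3 -m creep '[{"slide":[-0.02,0,0.04],"angular":[0,0,0]},{"slide":[0,0,0.03],"angular":[0,0,0]},{"slide":[0,0,0],"angular":[0,0,0]}]' 0.0
python3 - <<'E'
from ortho import *
p,d,T=shot('wrist','w22'); print(T[:3,3]); save('w22c',p,(240,70,410,240),4)
E
```

```text
time: 17.13
tool_pos: [0.5678, -0.1641, 0.3604]
tcp_rot: [-3.097, 0.524, -0.002]
wrist_force: [-0.1, 0.5, 8.6]
width: 0.499
[ 0.56781729 -0.16407264  0.36041661]
```

View pics/w22c.png

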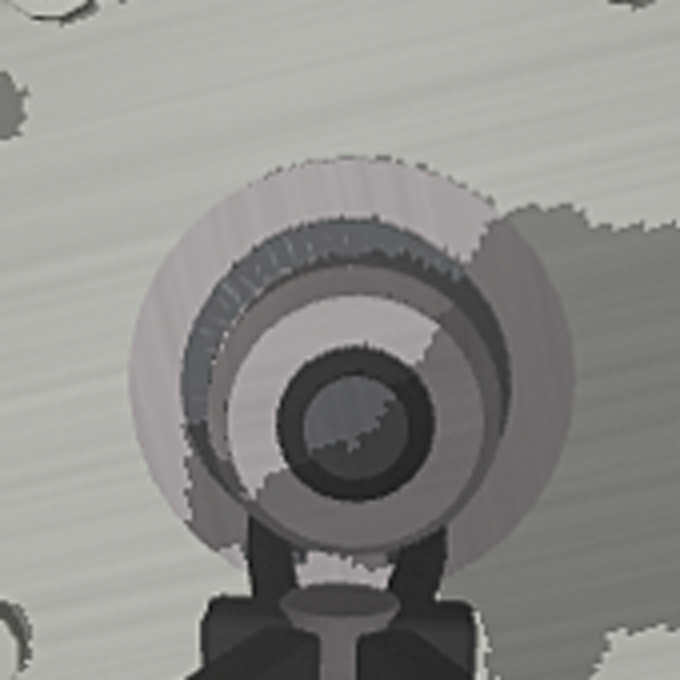

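The force is 10.6 N net, so no more lowering. Backing off slightly and continuing to open.

```bash
python3 -m creep '[{"slide":[-0.02,0,-0.04],"angular":[0,0,0]},{"slide":[0,0,0],"angular":[0,0,0]},{"slide":[0,0,0],"angular":[0,0,0]}]' -0.1
```

```text
time: 17.43
tool_pos: [0.567, -0.1641, 0.3602]
tcp_rot: [3.097, -0.524, -0.0]
wrist_force: [-1.6, -1.5, 4.6]
width: 0.548
```

```bash
python3 -m creep '[{"slide":[-0.02,0,0],"angular":[0,0,0]},{"slide":[0,0,0],"angular":[0,0,0]},{"slide":[0,0,0],"angular":[0,0,0]}]' -0.2
python3 - <<'E'
from ortho import *
p,d,T=shot('wrist','w23'); print(T[:3,3]); save('w23c',p,(240,70,410,240),4)
E
```

```text
time: 17.68
tool_pos: [0.5663, -0.164, 0.3596]
tcp_rot: [3.097, -0.524, -0.001]
wrist_force: [-1.5, -2.2, 1.7]
width: 0.597
[ 0.56631619 -0.16401905  0.35961274]
```

View pics/w23c.png

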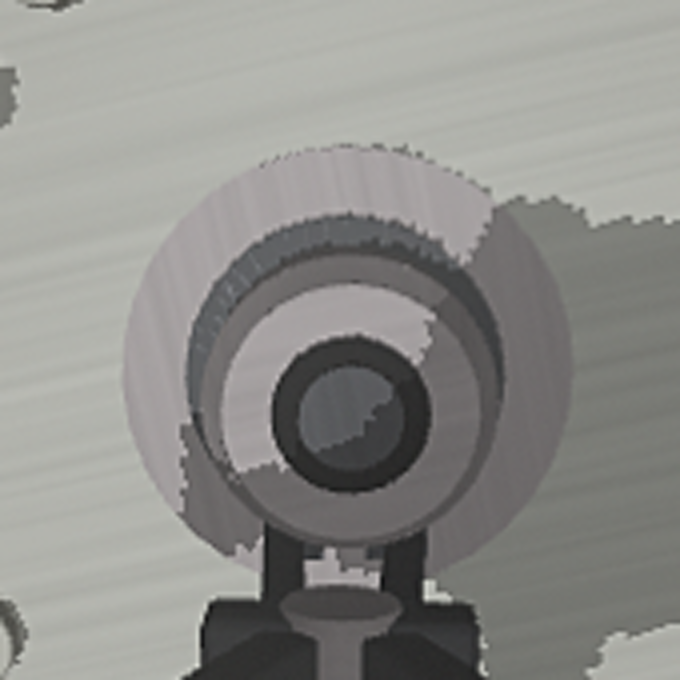

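The ring's inner edge is vanishing under the 50 mm land, so it is going into the groove. Continuing to open.

```bash
python3 -m creep '[{"slide":[0,0,0.02],"angular":[0,0,0]},{"slide":[0,0,0],"angular":[0,0,0]},{"slide":[0,0,0],"angular":[0,0,0]}]' -0.28
```

```text
time: 17.98
tool_pos: [0.5664, -0.1638, 0.3592]
tcp_rot: [-3.097, 0.524, 0.001]
wrist_force: [-0.7, -1.5, -0.2]
width: 0.643
```

```bash
python3 -m creep '[{"slide":[0,0,0.02],"angular":[0,0,0]},{"slide":[0,0,0],"angular":[0,0,0]},{"slide":[0,0,0],"angular":[0,0,0]}]' -0.35
python3 - <<'E'
from ortho import *
p,d,T=shot('wrist','w24'); print(T[:3,3]); save('w24c',p,(240,70,410,240),4)
E
```

```text
time: 18.23
tool_pos: [0.5664, -0.1638, 0.3588]
tcp_rot: [-3.098, 0.524, 0.001]
wrist_force: [-0.7, -1.4, -1.7]
width: 0.676
[ 0.56641623 -0.16382022  0.35876961]
```

View pics/w24c.png

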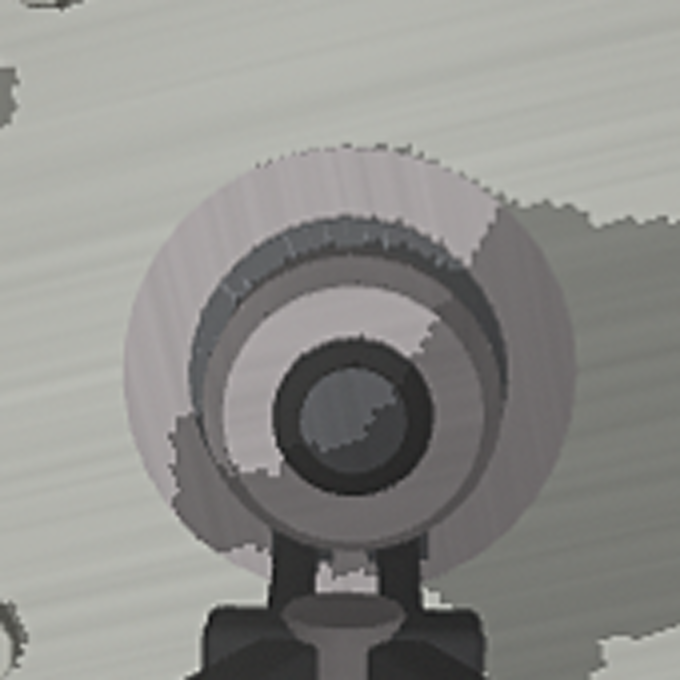

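The pliers are back to insertion width and the ring looks seated. Opening a hair more, then lifting slowly while watching the force.

```bash
python3 -m creep '[{"slide":[0,0,0],"angular":[0,0,0]},{"slide":[0,0,0],"angular":[0,0,0]},{"slide":[0,0,-0.08],"angular":[0,0,0]},{"slide":[0,0,-0.08],"angular":[0,0,0]},{"slide":[0,0,0],"angular":[0,0,0]}]' -0.37
```

```text
time: 18.7
tool_pos: [0.5669, -0.1637, 0.364]
tcp_rot: [-3.097, 0.524, -0.002]
wrist_force: [-0.2, 0.7, -2.0]
width: 0.684
```

```bash
python3 -m creep '[{"slide":[0,0,-0.08],"angular":[0,0,0]},{"slide":[0,0,0],"angular":[0,0,0]},{"slide":[0,0,0],"angular":[0,0,0]}]'
python3 - <<'E'
from ortho import *
p,d,T=shot('wrist','w25'); print(T[:3,3]); save('w25c',p,(240,70,410,240),4)
E
```

```text
time: 18.95
tool_pos: [0.5667, -0.1638, 0.3656]
tcp_rot: [-3.097, 0.524, -0.001]
wrist_force: [-0.5, -0.5, -2.0]
width: 0.685
[ 0.56670719 -0.16379296  0.3656014 ]
```

View pics/w25c.png

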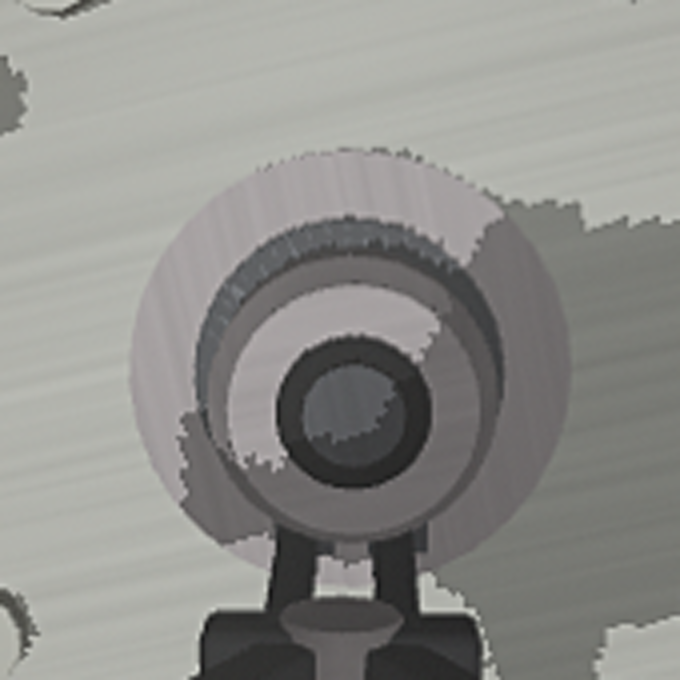

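The pins came out with no pull. Rising clear, then inspecting the ring.

```bash
python3 -m creep '[{"slide":[0,0,-0.3],"angular":[0,0,0]},{"slide":[0,0,-0.7],"angular":[0,0,0]},{"slide":[0,0,-0.9],"angular":[0,0,0]},{"slide":[0,0,-0.8],"angular":[0,0,0]},{"slide":[-0.2,-0.1,-0.4],"angular":[0,0,0]}]'
python3 -m creep '[{"slide":[-0.4,-0.4,0],"angular":[0,0,0]},{"slide":[-0.5,-0.5,0],"angular":[0,0,0]},{"slide":[-0.2,-0.2,0],"angular":[0,0,0]},{"slide":[0,0,0],"angular":[0,0,0]}]'
python3 - <<'E'
from ortho import *
p,d,T=shot('wrist','w26'); print(T[:3,3]); save('w26',p); save('w26c',p,(270,40,410,180),5)
p,d,T=shot('top','t26');  save('t26c',p,(370,140,460,240),6)
p,d,T=shot('scene','s26');save('s26c',p,(190,130,310,230),6)
E
```

```text
time: 19.42
tool_pos: [0.5635, -0.1604, 0.4464]
tcp_rot: [3.096, -0.525, 0.008]
wrist_force: [-0.4, -0.2, -1.6]
width: 0.683
time: 19.75
tool_pos: [0.5442, -0.1225, 0.4409]
tcp_rot: [-3.097, 0.521, 0.006]
wrist_force: [0.0, -0.5, -2.7]
width: 0.685
[ 0.5441527  -0.12250144  0.44086382]
```

View pics/w26.png

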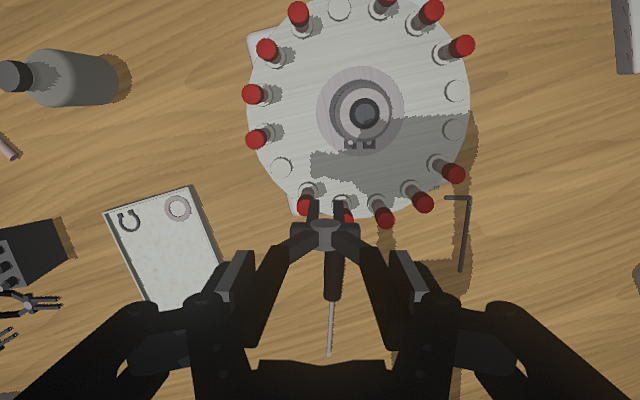

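View pics/w26c.png

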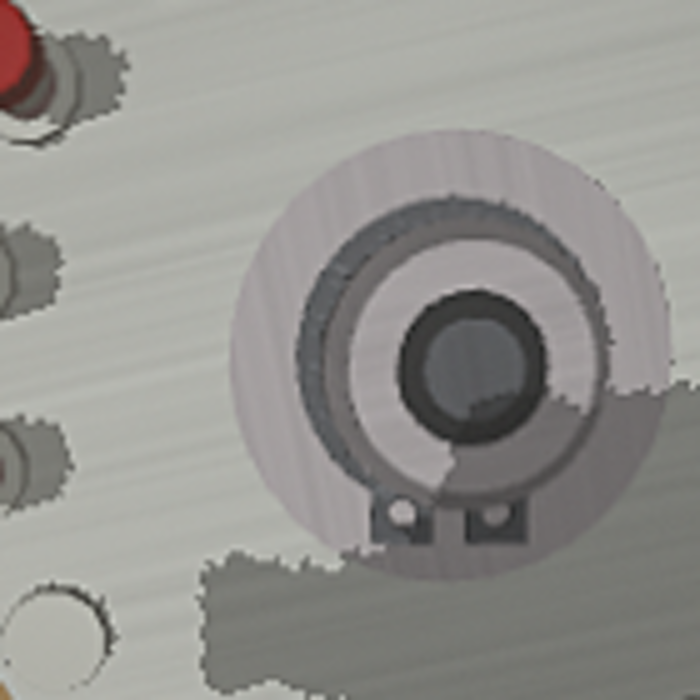

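View pics/s26c.png

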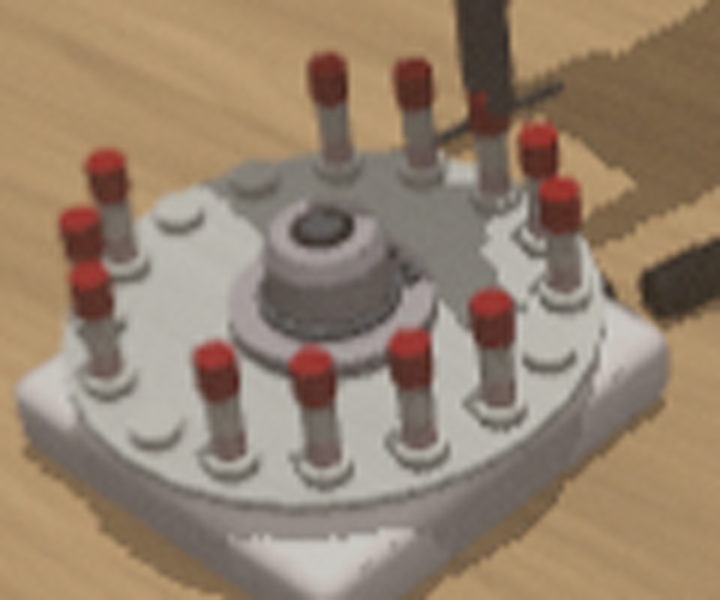

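The ring is down in the groove and closed, with its lugs at crop (402,515) and (496,513). I'll check the numbers with a rectified view at the ring's top plane.

```bash
python3 - <<'E'
from ortho import *
T=np.load('shot_w26.npz')['T']; zt=T[2,3]*1000-79.5
im=ortho('w26',zt,10,100,-25,75,7); save('o26',grid(im,100,-25,7))
im=ortho('w26',zt+4,10,100,-25,75,7); save('o26h',grid(im,100,-25,7))
E
```

```text
(no output)
```

View pics/o26.png

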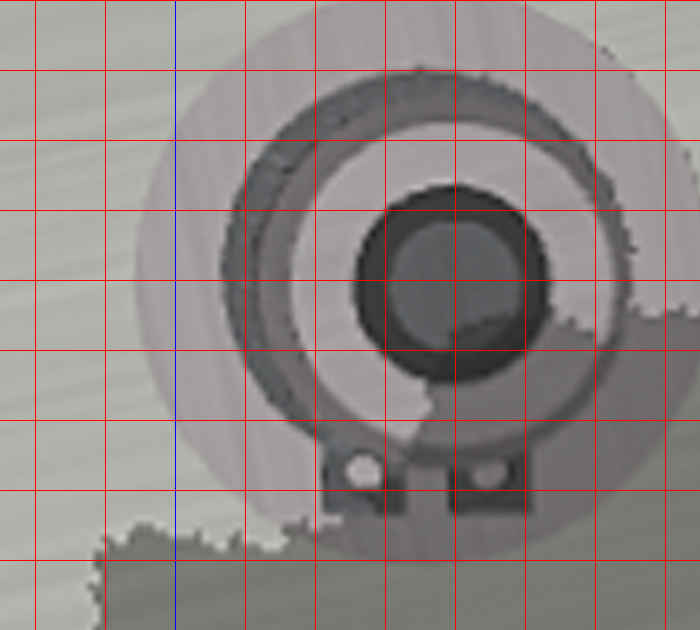

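The numbers check out. Lug gap 6.4 mm and hole spacing 18 mm put r at about 0.01, and the ring centre is within about 0.7 mm of the hub centre. Now carrying the pliers back to the rack.

```bash
python3 -m creep '[{"slide":[-0.11,-0.4,0],"angular":[0,0,0]},{"slide":[-0.19,-0.7,0],"angular":[0,0,0]},{"slide":[-0.25,-0.9,0],"angular":[0,0,0]},{"slide":[-0.25,-0.9,0],"angular":[0,0,0]},{"slide":[-0.25,-0.9,0],"angular":[0,0,0]}]'
python3 -m creep '[{"slide":[-0.25,-0.9,0],"angular":[0,0,0]},{"slide":[-0.25,-0.9,0],"angular":[0,0,0]},{"slide":[-0.25,-0.9,0],"angular":[0,0,0]},{"slide":[-0.25,-0.9,0],"angular":[0,0,0]},{"slide":[-0.25,-0.9,0],"angular":[0,0,0]}]'
python3 -m creep '[{"slide":[-0.25,-0.9,0],"angular":[0,0,0]},{"slide":[-0.25,-0.9,0],"angular":[0,0,0]},{"slide":[-0.25,-0.9,0],"angular":[0,0,0]},{"slide":[-0.25,-0.9,0],"angular":[0,0,0]},{"slide":[-0.25,-0.9,0],"angular":[0,0,0]}]'
python3 -m creep '[{"slide":[-0.25,-0.9,0],"angular":[0,0,0]},{"slide":[-0.25,-0.9,0],"angular":[0,0,0]},{"slide":[-0.25,-0.9,0],"angular":[0,0,0]},{"slide":[-0.19,-0.7,0],"angular":[0,0,0]},{"slide":[-0.07,-0.27,0],"angular":[0,0,0]}]'
python3 -m creep '[{"slide":[0,0,0],"angular":[0,0,-0.7]},{"slide":[0,0,0],"angular":[0,0,-0.8]},{"slide":[0,0,0],"angular":[0,0,-0.8]},{"slide":[0,0,0],"angular":[0,0,-0.55]},{"slide":[0,0,0],"angular":[0,0,0]}]'
python3 - <<'E'
from h import *
p,d,T=shot('wrist','w27'); save('w27',p); print(T,np.degrees(np.arctan2(T[1,0],T[0,0])))
E
```

```text
time: 20.32
tool_pos: [0.5524, -0.0255, 0.4423]
tcp_rot: [-3.097, 0.526, 0.001]
wrist_force: [0.9, 0.9, -1.6]
width: 0.68
time: 20.73
tool_pos: [0.5598, 0.0915, 0.4423]
tcp_rot: [-3.097, 0.525, 0.001]
wrist_force: [-0.1, -0.0, -2.3]
width: 0.685
time: 21.15
tool_pos: [0.5673, 0.2081, 0.4423]
tcp_rot: [3.097, -0.525, -0.001]
wrist_force: [1.1, -0.5, -1.8]
width: 0.683
time: 21.57
tool_pos: [0.5735, 0.3041, 0.4421]
tcp_rot: [-3.097, 0.521, 0.001]
wrist_force: [-1.8, -0.5, -1.0]
width: 0.683
time: 21.98
tool_pos: [0.5737, 0.301, 0.4424]
tcp_rot: [3.134, -0.213, -0.001]
wrist_force: [-0.2, 0.1, -2.2]
width: 0.689
[[ 9.90781455e-01 -1.35469226e-01 -4.45065398e-04  5.73705416e-01]
 [-1.35469524e-01 -9.90781247e-01 -7.27536650e-04  3.01033781e-01]
 [-3.42403623e-04  7.81122618e-04 -9.99999636e-01  4.42403366e-01]
 [ 0.00000000e+00  0.00000000e+00  0.00000000e+00  1.00000000e+00]] -7.785771539498563
```

View pics/w27.png

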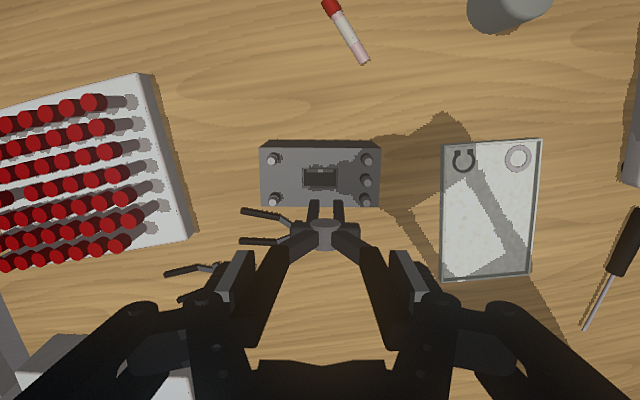

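The slot is visible at (320,178). Measuring slot against tips in the tool frame.

```bash
python3 - <<'E'
from meas import *
from ortho import *
c,Ti=tips('w27',v0=194,v1=212)
T=np.load('shot_w27.npz')['T']
im=ortho('w27',T[2,3]*1000-75,-40,45,-60,55,6); save('o27',grid(im,45,-60,6))
E
```

```text
199 L y -8.2..-3.0 z 277 x 0.4 | R y 8.9..12.6 z 277 x 0.3 ledge [ 1.000e-01 -3.000e+00  2.777e+02] [2.000e-01 8.900e+00 2.774e+02]
200 L y -8.8..-2.3 z 274 x 0.4 | R y 8.1..14.8 z 275 x 0.2 ledge [ -0.3  -2.3 276.5] [ -0.3   8.1 276.6]
201 L y -8.8..-2.2 z 272 x 0.3 | R y 8.0..14.6 z 272 x 0.4 ledge [ -0.3  -2.2 273.9] [-2.000e-01  8.000e+00  2.735e+02]
202 L y -9.5..-2.2 z 269 x 0.3 | R y 8.0..14.4 z 268 x 0.6 ledge [ -0.8  -2.2 273.2] [ -0.8   8.  273.2]
203 L y -9.3..-2.2 z 266 x 0.7 | R y 8.0..14.3 z 266 x 0.6 ledge [ -1.8  -2.2 273.7] [ -1.6   8.  273.1]
204 L y -9.2..-2.2 z 263 x 0.6 | R y 8.0..15.0 z 264 x 0.5 ledge [ -2.5  -2.2 273.7] [ -2.5   8.  273.5]
205 L y -9.1..-2.3 z 261 x 0.6 | R y 8.0..14.8 z 261 x 0.5 ledge [ -3.6  -2.3 274.6] [ -3.3   8.  273.6]
206 L y -9.0..-2.2 z 258 x 0.7 | R y 8.0..14.6 z 258 x 0.7 ledge [ -4.1  -2.2 273.8] [ -3.8   8.  273. ]
207 L y -8.9..-2.3 z 255 x 0.9 | R y 8.0..14.4 z 256 x 0.6 ledge [ -5.3  -2.3 275.2] [ -4.3   8.  272.1]
208 L y -9.7..-2.3 z 253 x 1.0 | R y 8.0..14.1 z 253 x 0.8 ledge [ -6.1  -2.3 275.4] [ -5.3   8.  272.6]
209 L y -9.5..-2.3 z 251 x 0.9 | R y 7.9..14.0 z 251 x 0.7 ledge [ -6.8  -2.3 275.1] [ -5.8   8.  272. ]
210 L y -9.4..-2.3 z 248 x 0.9 | R y 7.9..13.8 z 249 x 0.9 ledge [ -8.4  -2.3 277.5] [ -6.7   8.  272.2]
211 L y -9.3..-2.8 z 246 x 1.1 | R y 7.8..13.7 z 246 x 1.0 ledge [ -2.4  -2.8 256.6] [ -7.3   8.  271.6]
```

View pics/o27.png

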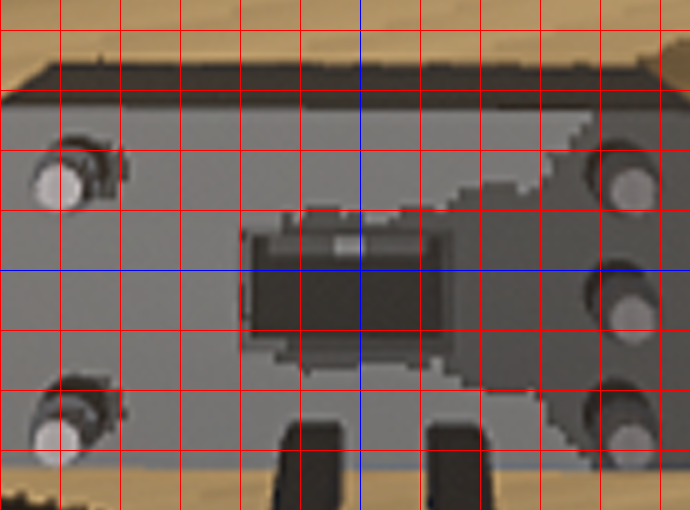

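Slot centre at tool (-2.9, -2.3), tips at (-3.9, 2.8) with a slight lean of the pliers in the grip. I'll shift by about (+0.4, -4.7) mm, lower to just above the mouth and look again.

```bash
python3 -m creep '[{"slide":[0.016,-0.19,0.3],"angular":[0,0,0]},{"slide":[0,0,0.7],"angular":[0,0,0]},{"slide":[0,0,0.7],"angular":[0,0,0]},{"slide":[0,0,0.6],"angular":[0,0,0]},{"slide":[0,0,0.1],"angular":[0,0,0]}]'
python3 -m creep '[{"slide":[0,0,0],"angular":[0,0,0]},{"slide":[0,0,0],"angular":[0,0,0]}]'
python3 - <<'E'
from meas import *
from ortho import *
p,d,T=shot('wrist','w28'); print(T)
c,Ti=tips('w28',v0=194,v1=214)
im=ortho('w28',T[2,3]*1000-75,-40,45,-60,55,6); save('o28',grid(im,45,-60,6))
E
```

```text
time: 22.45
tool_pos: [0.5736, 0.3057, 0.3783]
tcp_rot: [3.131, -0.215, -0.009]
wrist_force: [-0.7, -0.7, -2.5]
width: 0.685
time: 22.62
tool_pos: [0.5748, 0.3063, 0.3829]
tcp_rot: [-3.134, 0.215, -0.0]
wrist_force: [0.2, -0.2, -1.2]
width: 0.685
[[ 9.90668424e-01 -1.36293995e-01  1.45526546e-04  5.74799642e-01]
 [-1.36294005e-01 -9.90668431e-01  6.40631580e-05  3.06258601e-01]
 [ 1.35437132e-04 -8.32997436e-05 -9.99999987e-01  3.82888176e-01]
 [ 0.00000000e+00  0.00000000e+00  0.00000000e+00  1.00000000e+00]]
200 L y -8.9..-3.0 z 276 x -0.2 | R y 8.8..14.0 z 276 x -0.2 ledge [ -0.7  -3.  277.8] [  0.    8.8 275.3]
201 L y -8.8..-2.3 z 274 x -0.2 | R y 8.1..14.7 z 274 x -0.3 ledge [ -1.   -2.3 276.2] [ -0.8   8.1 275.6]
202 L y -8.8..-2.3 z 271 x -0.1 | R y 8.0..14.5 z 271 x -0.3 ledge [ -1.2  -2.3 274.5] [ -1.    8.  273.8]
203 L y -9.5..-2.3 z 268 x -0.2 | R y 8.0..14.4 z 269 x -0.3 ledge [ -2.1  -2.3 274.8] [ -1.8   8.  273.9]
204 L y -9.3..-2.2 z 265 x 0.1 | R y 8.0..14.2 z 265 x 0.0 ledge [ -2.4  -2.2 273.1] [ -2.3   8.  273.1]
205 L y -9.2..-2.3 z 263 x 0.0 | R y 8.0..15.0 z 26
[... 195 characters left out ...]
 y 8.0..14.6 z 258 x 0.2 ledge [ -4.9  -2.3 273.9] [ -4.2   8.  271.7]
208 L y -9.8..-2.3 z 255 x 0.3 | R y 8.0..14.3 z 255 x 0.1 ledge [ -6.1  -2.3 275.4] [ -5.4   8.  273. ]
209 L y -9.6..-2.3 z 252 x 0.4 | R y 8.0..14.1 z 253 x 0.3 ledge [ -6.3  -2.3 273.6] [ -6.1   8.  272.7]
210 L y -9.4..-2.3 z 250 x 0.5 | R y 8.0..14.0 z 250 x 0.3 ledge [ -8.   -2.3 276.3] [ -6.7   8.  272.4]
211 L y -9.4..-2.3 z 247 x 0.6 | R y 7.9..13.8 z 248 x 0.3 ledge [ -8.9  -2.3 276.7] [ -7.6   8.  272.6]
212 L y -9.3..-2.8 z 245 x 0.6 | R y 7.8..13.7 z 245 x 0.5 ledge [ -3.2  -2.8 256.8] [ -8.6   8.1 273.5]
213 L y -9.1..-2.8 z 242 x 0.8 | R y 7.7..13.6 z 243 x 0.6 ledge [ -4.2  -2.8 257.6] [ -9.1   8.  272.5]
```

View pics/o28.png

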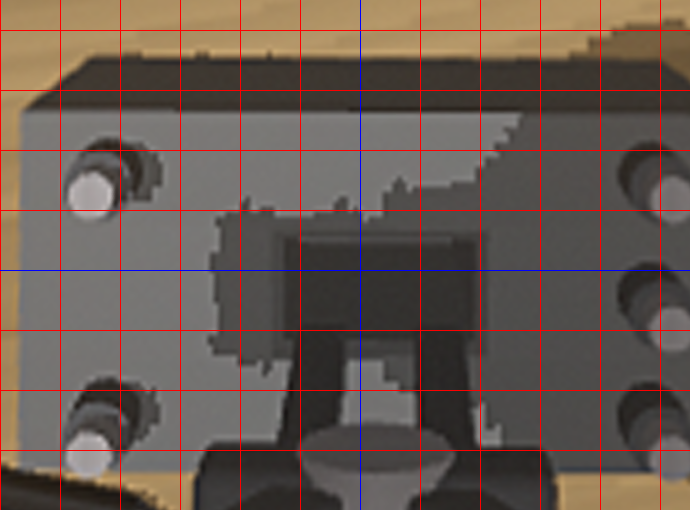

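Slot at (-2.7, 3.6), tips at (-4.5, 2.85). Shifting (+1.4, +1.0) mm and entering the slot slowly.

```bash
python3 -m creep '[{"slide":[0.056,0.04,0],"angular":[0,0,0]},{"slide":[0,0,0.3],"angular":[0,0,0]},{"slide":[0,0,0.4],"angular":[0,0,0]},{"slide":[0,0,0.3],"angular":[0,0,0]},{"slide":[0,0,0],"angular":[0,0,0]}]'
python3 -m creep '[{"slide":[0,0,0],"angular":[0,0,0]},{"slide":[0,0,0],"angular":[0,0,0]}]'
python3 - <<'E'
from meas import *
from ortho import *
p,d,T=shot('wrist','w29'); print(T); save('w29c',p,(230,100,410,260),4)
E
```

```text
time: 23.08
tool_pos: [0.5749, 0.3045, 0.3545]
tcp_rot: [3.132, -0.214, -0.007]
wrist_force: [-1.2, -0.4, -2.1]
width: 0.684
time: 23.25
tool_pos: [0.5758, 0.305, 0.3573]
tcp_rot: [3.134, -0.214, -0.001]
wrist_force: [-0.9, -0.5, -1.5]
width: 0.688
[[ 9.90733319e-01 -1.35820515e-01 -5.26835049e-04  5.75793809e-01]
 [-1.35820676e-01 -9.90733397e-01 -2.82702886e-04  3.04963852e-01]
 [-4.83556226e-04  3.51638261e-04 -9.99999821e-01  3.57304954e-01]
 [ 0.00000000e+00  0.00000000e+00  0.00000000e+00  1.00000000e+00]]
```

View pics/w29c.png

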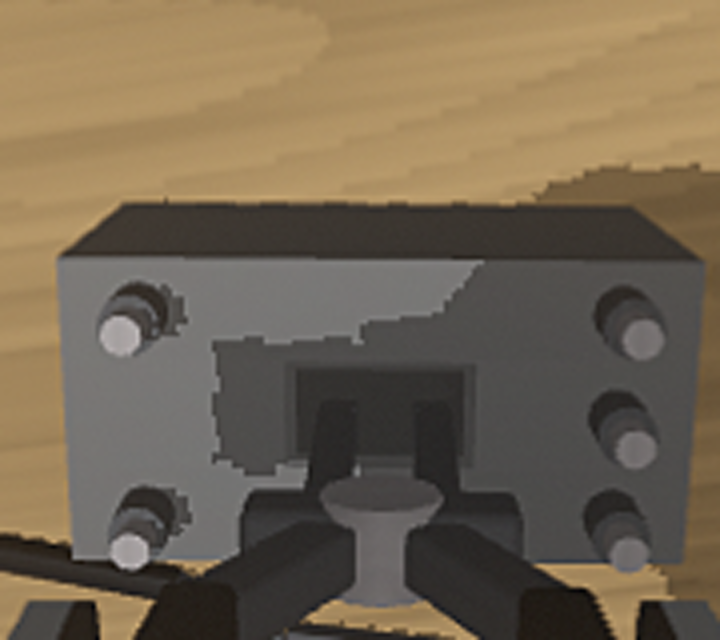

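```bash
python3 - <<'E'
from meas import *
from ortho import *
T=np.load('shot_w29.npz')['T']
c,Ti=tips('w29',v0=196,v1=206)
im=ortho('w29',T[2,3]*1000-75,-25,25,-35,40,10); save('o29',grid(im,25,-35,10,5))
E
```

```text
200 L y -8.9..-3.0 z 276 x -0.1 | R y 8.8..14.0 z 277 x -0.3 ledge [ -0.4  -3.  277. ] [-2.000e-01  8.800e+00  2.763e+02]
201 L y -8.9..-2.3 z 274 x -0.2 | R y 8.1..14.7 z 274 x -0.2 ledge [ -1.3  -2.3 277.4] [ -1.    8.1 276.2]
202 L y -8.7..-2.3 z 270 x -0.0 | R y 8.0..14.5 z 271 x -0.1 ledge [ -1.3  -2.3 274.8] [ -0.9   8.  273.5]
203 L y -9.5..-2.2 z 268 x -0.1 | R y 8.0..14.3 z 268 x -0.1 ledge [ -1.5  -2.2 272.8] [ -1.8   8.  273.8]
204 L y -9.3..-2.2 z 266 x -0.2 | R y 8.0..14.2 z 266 x -0.2 ledge [ -2.3  -2.2 273. ] [ -2.4   8.  273.2]
205 L y -9.2..-2.2 z 262 x 0.1 | R y 8.0..14.9 z 263 x -0.0 ledge [ -3.2  -2.2 273.4] [ -3.4   8.  274. ]
```

View pics/o29.png

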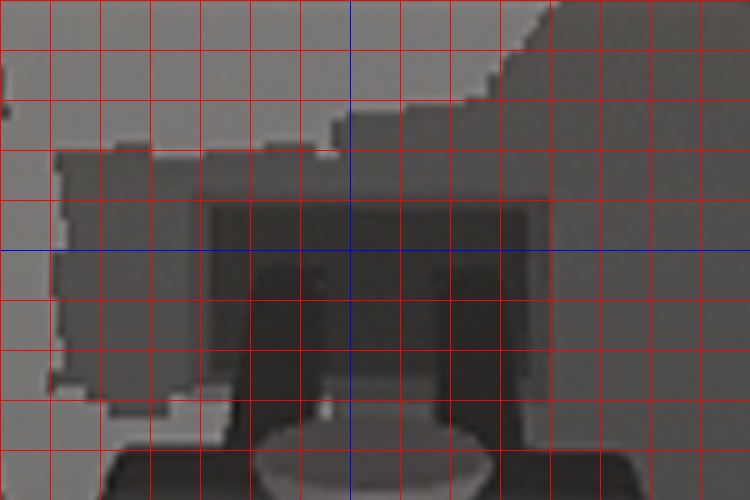

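The tips are inside the slot outline with 3–5 mm clearance on all sides. Lowering.

```bash
python3 -m creep '[{"slide":[0,0,0.2],"angular":[0,0,0]},{"slide":[0,0,0.4],"angular":[0,0,0]},{"slide":[0,0,0.4],"angular":[0,0,0]},{"slide":[0,0,0.2],"angular":[0,0,0]},{"slide":[0,0,0],"angular":[0,0,0]}]'
```

```text
time: 23.72
tool_pos: [0.5749, 0.3045, 0.3247]
tcp_rot: [3.132, -0.214, -0.006]
wrist_force: [-0.6, -0.3, -1.4]
width: 0.685
```

```bash
python3 -m creep '[{"slide":[0,0,0.2],"angular":[0,0,0]},{"slide":[0,0,0.3],"angular":[0,0,0]},{"slide":[0,0,0.3],"angular":[0,0,0]},{"slide":[0,0,0],"angular":[0,0,0]},{"slide":[0,0,0],"angular":[0,0,0]}]'
```

```text
time: 24.13
tool_pos: [0.5755, 0.3048, 0.3067]
tcp_rot: [3.133, -0.214, -0.003]
wrist_force: [0.3, 0.3, -1.1]
width: 0.687
```

```bash
python3 -m creep '[{"slide":[0,0,0.1],"angular":[0,0,0]},{"slide":[0,0,0.1],"angular":[0,0,0]},{"slide":[0,0,0],"angular":[0,0,0]},{"slide":[0,0,0],"angular":[0,0,0]}]'
```

```text
time: 24.47
tool_pos: [0.5758, 0.305, 0.3027]
tcp_rot: [3.134, -0.214, -0.0]
wrist_force: [-0.4, 0.7, -1.2]
width: 0.684
```

```bash
python3 -m creep '[{"slide":[0,0,0.08],"angular":[0,0,0]},{"slide":[0,0,0.04],"angular":[0,0,0]},{"slide":[0,0,0],"angular":[0,0,0]},{"slide":[0,0,0],"angular":[0,0,0]}]'
python3 - <<'E'
from h import *
p,d,T=shot('wrist','w30'); save('w30',p); print(T[:3,3])
E
```

```text
time: 24.8
tool_pos: [0.5758, 0.3049, 0.2996]
tcp_rot: [3.134, -0.214, -0.0]
wrist_force: [0.8, 0.3, -2.4]
width: 0.688
[0.57578776 0.30493758 0.29957699]
```

View pics/w30.png

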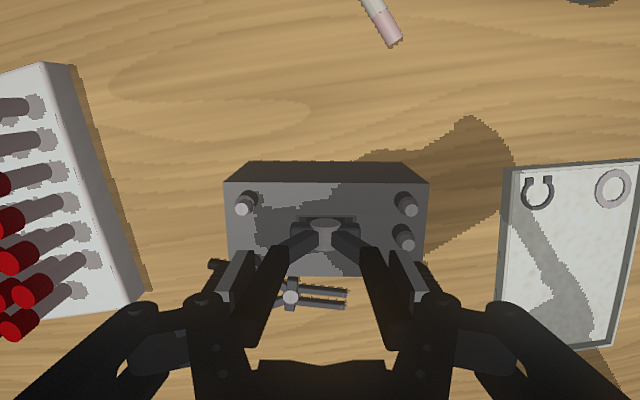

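Nearly down. Lowering to contact.

```bash
python3 -m creep '[{"slide":[0,0,0.06],"angular":[0,0,0]},{"slide":[0,0,0.04],"angular":[0,0,0]},{"slide":[0,0,0],"angular":[0,0,0]},{"slide":[0,0,0],"angular":[0,0,0]}]'
```

```text
time: 25.18
tool_pos: [0.5762, 0.305, 0.298]
tcp_rot: [-3.134, 0.214, -0.002]
wrist_force: [-0.4, -1.6, 3.0]
width: 0.689
```

```bash
python3 -m creep '[{"slide":[0,0,0.06],"angular":[0,0,0]},{"slide":[0,0,0.04],"angular":[0,0,0]},{"slide":[0,0,0],"angular":[0,0,0]},{"slide":[0,0,0],"angular":[0,0,0]}]'
```

```text
time: 25.52
tool_pos: [0.577, 0.3049, 0.2977]
tcp_rot: [-3.133, 0.214, -0.007]
wrist_force: [-0.8, -3.5, 10.6]
width: 0.683
```

The joint rests on the rack top, contact at z = 0.298. Relieving a little, then opening.

```bash
python3 -m creep '[{"slide":[0,0,-0.08],"angular":[0,0,0]},{"slide":[0,0,0],"angular":[0,0,0]}]'
python3 -m creep '[{"slide":[0,0,0],"angular":[0,0,0]},{"slide":[0,0,0],"angular":[0,0,0]},{"slide":[0,0,0],"angular":[0,0,0]},{"slide":[0,0,0],"angular":[0,0,0]},{"slide":[0,0,0],"angular":[0,0,0]}]' -1
python3 - <<'E'
from h import *
p,d,T=shot('wrist','w31'); save('w31',p); print(T[:3,3])
E
```

```text
time: 25.68
tool_pos: [0.5762, 0.305, 0.2978]
tcp_rot: [-3.134, 0.214, -0.002]
wrist_force: [-0.5, -1.5, 7.2]
width: 0.683
time: 26.1
tool_pos: [0.5756, 0.305, 0.2961]
tcp_rot: [3.134, -0.214, -0.001]
wrist_force: [-0.5, 0.5, -0.5]
width: 1.003
[0.57564953 0.30497943 0.29608579]
```

View pics/w31.png

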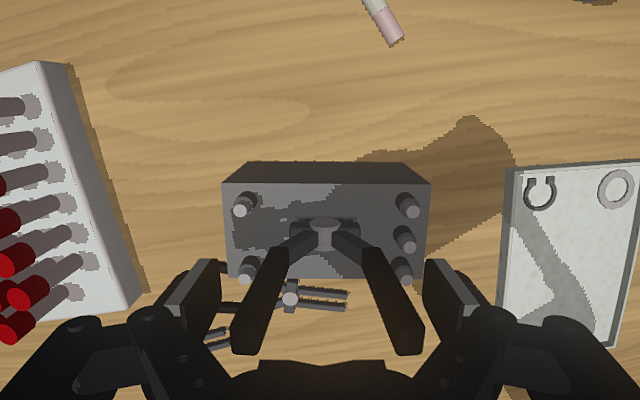

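The fingers are clear of the grips. Rising straight up.

```bash
python3 -m creep '[{"slide":[0,0,-0.2],"angular":[0,0,0]},{"slide":[0,0,-0.6],"angular":[0,0,0]},{"slide":[0,0,-1],"angular":[0,0,0]},{"slide":[0,0,-1],"angular":[0,0,0]},{"slide":[0,0,-1],"angular":[0,0,0]}]'
python3 -m creep '[{"slide":[0,0,-0.8],"angular":[0,0,0]},{"slide":[0,0,-0.4],"angular":[0,0,0]},{"slide":[0,0,0],"angular":[0,0,0]},{"slide":[0,0,0],"angular":[0,0,0]}]'
python3 - <<'E'
from h import *
p,d,T=shot('wrist','w32'); save('w32c',p,(230,110,410,260),4); save('w32',p)
p2,d2,_=shot('scene','s32'); save('s32c',p2,(370,150,540,310),4); save('s32m',p2,(190,130,310,230),6)
p3,d3,_=shot('top','t32'); save('t32',p3)
p,d,c=load('w32','wrist')
vs,us=np.mgrid[130:260,240:400]
P=np.array([pt_depth(c,u,v,d[v,u]) for u,v in zip(us.ravel(),vs.ravel())])
Q=(np.linalg.inv(T)@np.c_[P,np.ones(len(P))].T).T*1000
for lo,hi in((.165,.19),(.135,.15)):
  m=(P[:,2]>lo)&(P[:,2]<hi)
  for s in(-1,1):
    k=m&(s*Q[:,1]>0); print(lo,s,k.sum(),P[k].mean(0).round(4),Q[k].min(0)[:2].round(1),Q[k].max(0)[:2].round(1),P[k][:,2].max().round(4))
E
```

```text
time: 26.57
tool_pos: [0.5757, 0.3049, 0.3927]
tcp_rot: [3.134, -0.214, -0.001]
wrist_force: [0.8, 0.0, 0.4]
width: 0.999
time: 26.9
tool_pos: [0.5758, 0.305, 0.4219]
tcp_rot: [-3.134, 0.214, -0.001]
wrist_force: [-0.3, 0.2, 0.4]
width: 0.998
0.165 -1 301 [0.5779 0.3294 0.1734] [ -8.2 -29.5] [  3.5 -19.7] 0.177
0.165 1 310 [0.5705 0.2783 0.1735] [-9.  22.5] [ 3.5 32.7] 0.1765
0.135 -1 102 [0.58   0.3255 0.1427] [ -6.4 -27.1] [  3.5 -17.5] 0.1499
0.135 1 100 [0.5734 0.2816 0.1426] [-7.5 20.5] [ 3.3 30. ] 0.1489
```

View pics/w32c.png

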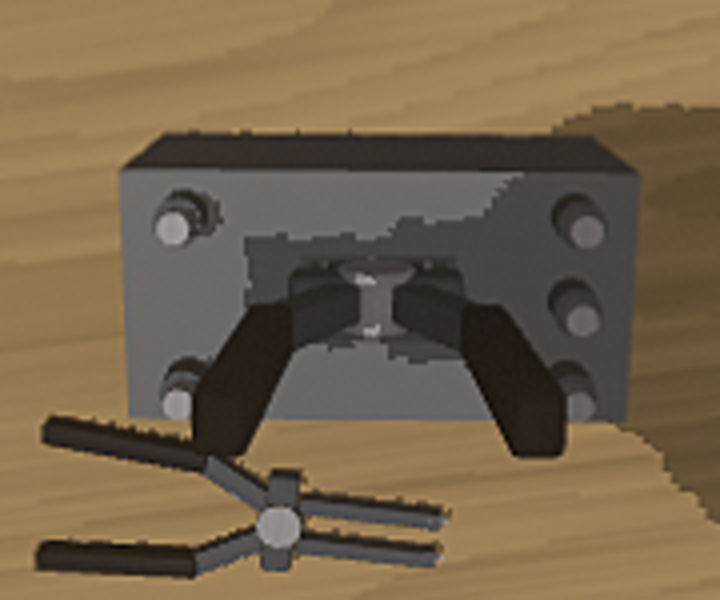

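View pics/s32c.png

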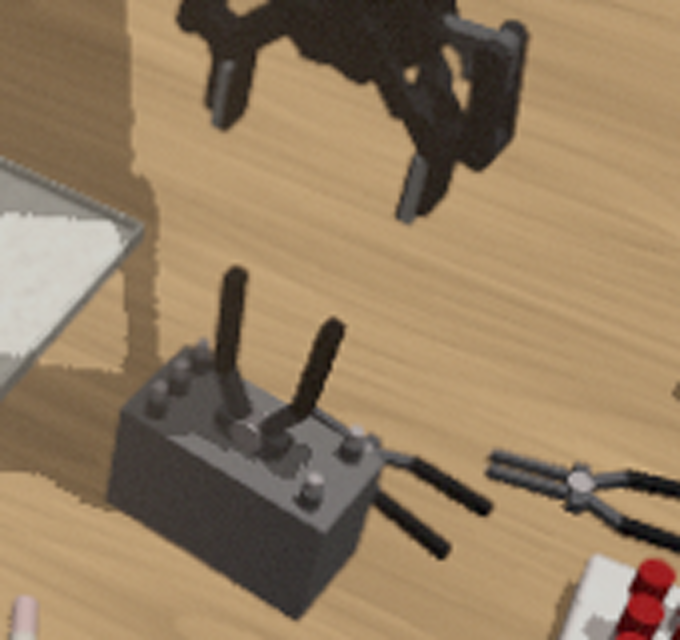

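View pics/t32.png

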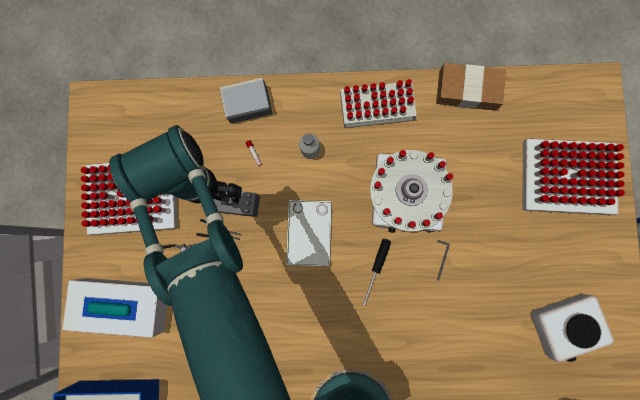

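The pliers stand upright in the slot. Grip tops are at z = 0.177, the same as at the start, and about 3 mm sideways from their first position. The gripper is well clear, and the driver, hex key, bottle, tube, small ring and washer all lie where they were. Handing in.

```bash
python3 -c "
from h import *
print(order.finish_job()); s=bot.read_state(); print(s['time'],s['tool_pos'])"
```

```text
the job is handed in; nothing more can be done
None
the job is handed in; nothing more can be done
```

The large ring is seated in the carousel's groove and the pliers are back in their rack slot. I handed the job in at about 27 s of the 72 s allowed; it reports no verdict.

**What I did:** I took the large pliers from the rack and put both pins into the ring's lug holes. I spread the ring to about 0.22 rad and carried it over to the mixer. It went over the spigot without side contact and down onto the hub face, which I measured at z ≈ 0.0755. I let it close in steps, drew the pins out with no pull, stood the pliers back in the slot, let go and rose clear.

**Last checks:**
- **Ring:** the last close view, taken just after the pins came out, showed it closed at about 0.01 rad. Its centre was about 0.7 mm from the hub centre, and it lay in the groove under the 50 mm land. I judged level by eye only.
- **Pressing force:** the highest net force while seating the ring was about 10.6 N, which is roughly 2 mm of carousel travel against the 3 mm limit. That peak was higher than I had aimed for, so I backed off during the closing.
- **Pliers:** they stand upright in the slot with the grip tops at z = 0.177, the same as at the start. Their centre is about 3 mm sideways from where it was.
- **Other things on the bench:** all the items that were to be left alone look unmoved in the final top view.

**What disagreed:**
- **Look-alike pliers:** the two smaller pairs stood on the bench at first and had fallen flat by the time I reached the rack. I had not touched them.
- **Hole spacing:** on the seated ring I measured 18 mm against 17 mm when closed. That fits the 0.01 rad above and may just be measuring error.

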